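Unlock the puck dryer, take off its lid and unload the dried deodoriser pucks

TASK

The shoe-deodoriser pucks in the dryer are dry: unlock it by lifting the collar on its lever, pushing the lever through the gate to its released end (away from the lid) and letting the collar drop back down. Then raise the lid's end over the stop lip, slide it out and lay it flat on the bare shelf with its grip bar up, and set every puck, button up, flat on the floor of the low tray in front of the dryer. Leave the lid off so that the dryer can air, and do not disturb the other things on the shelf.

Things in the scene. Friction and masses are not known exactly. Their poses are not given: they have to be found in the camera images.
- dryer: bench dryer for deodoriser pucks, fixed. Origin on the shelf under its drying chamber, z up; +y points to the end where the lid comes out, -y to the control head with the lever. Chamber outside x -58 to 58, y -125 to 121, walls 74 mm high. The lid lies on two side ledges, top at z 52. Control head x -46 to 46, y -210 to -125, 72 mm high, the lever's quadrant on top
- chamber_floor (a point): point on the chamber's floor, 6 mm above the shelf, axes as the dryer's. The pucks stand here in one row along y, between a baffle plate (75 mm from here along -y, its top 34 mm above this floor) and the exit end wall (inner face 110 mm from here along +y). Two low guide ribs (16 mm high) keep them within 2 mm of the mid-line; above them 92 mm clear between the side ledges in x
- lip_mid (a point): middle of the stop lip: top edge of the exit end wall, 57 mm above the shelf, 5 mm above the ledges, 6 mm thick, just beyond the lid's end. The lid must rise about 7 to 8 mm to pass over it towards the dryer's +y
- rail_end (a point): end of the two side rails over the lid, on the dryer's mid-line at the height of their undersides (68 mm: the 6 mm lid can rise at most 10 mm under them). They run from the control head to here; from here to the exit end nothing is above the lid. After about 180 mm of travel the lid is clear of them and can be lifted away
- lever (a joint): lever angle about the dryer's x axis through lever_pivot, rad: 0 = locked end, leaning 0.34 from upright towards the lid (dryer +y); grows as its top is pushed towards -y; 0.72 = released end, leaning 0.38 towards -y. Stays where left (1.3 N at the collar moves it). With the collar down the gate tooth bars 0.17 to 0.55. A hook on it holds the lid; clear from 0.55 on
- collar (a joint): how far the lockout collar is lifted up the lever's rod, m: 0 = down, 0.013 = its upper limit. It must be above 0.009 to pass the gate tooth; a spring (3 N at the bottom, about 6 N at the top) brings it down again when let go
- collar_grip (a point): centre of the black collar's grip sleeve, on the lever's rod, 110 mm from the pivot when down (moves with it; z axis up along the rod, x axis along the dryer's x). Sleeve 30 mm across, from 19 mm below to 15 mm above this point; under it a flange 38 mm across, 5 mm thick. Above it a knob 26 mm across, its flat top 42 mm above this point when the collar is down
- lever_pivot (a point): the lever's pivot on the dryer, 85 mm above the shelf, 150 mm from the dryer's origin along -y; fixed
- lid_bar (a point): centre of the black grip bar on the lid: 60 mm long along the lid's x, 12 mm thick along the lid's y, 22 mm high, standing on the lid's top face, so this point is 11 mm above that face and 17 mm above the lid's underside
- lid_mid (a point): centre of the loose aluminium lid plate, 102 (x) x 230 (y) x 6 mm, 150 g; its y axis points to the end that comes out first (along the dryer's y while fitted). The grip bar is 60 mm from here along +y; a strike rib 14 mm high stands on top at 107 mm along -y. Lying on the shelf this point is 3 mm high
- tray: low grey open tray fixed to the shelf in front of the dryer, outside 86 (x) x 228 (y) x 16 mm high, walls and floor 4 mm; origin under its centre. It takes three pucks in a row along its y, 70 mm apart
- puck1_mid (a point): centre (half-way up, 19 mm above its underside) of a dried deodoriser puck: a white disc 58 mm across and 22 mm high with a grey press-button lid 28 mm across and 16 mm high on top, 90 g; z axis up through the button. Grip it by the button. None when there is no such puck
- puck2_mid (a point): centre (half-way up, 19 mm above its underside) of a dried deodoriser puck: a white disc 58 mm across and 22 mm high with a grey press-button lid 28 mm across and 16 mm high on top, 90 g; z axis up through the button. Grip it by the button. None when there is no such puck
- puck3_mid (a point): centre (half-way up, 19 mm above its underside) of a dried deodoriser puck: a white disc 58 mm across and 22 mm high with a grey press-button lid 28 mm across and 16 mm high on top, 90 g; z axis up through the button. Grip it by the button. None when there is no such puck
- jar: bystander: empty clear glass votive jar, 64 mm across, 65 mm high; origin under its centre
- glasses: bystander: black glasses frame, folded, standing on its rims; 136 x 25 x 42 mm high, long along its y; origin under its centre
- peg1: bystander: wooden clothes peg, 76 x 13 x 20 mm high, long along its x; origin under its centre
- peg2: bystander: the other wooden clothes peg, same size; origin under its centre
- hook: bystander: stainless rail hook lying flat, about 120 x 75 mm, 8 mm thick, long along its x; origin under its centre
- brush: bystander: shoe brush, 170 x 50 x 40 mm high, long along its x; origin under its centre
- tin: bystander: round polish tin, 83 mm across, 26 mm high; origin under its centre
Things that resemble listed ones, but are neither listed nor needed, are in the scene too. Of the things that look like the tray, take the one that is farthest to the robot's left at the start.

How it is judged:
By the outcome, as a careful person would: the job done as asked, in the order asked, and still so for the second after the job is handed in, with the robot touching nothing.
Of puck1, puck2, puck3 only 2 to 3 are there at a start; the rules pass over those that are not, and their reading is None.
At some moment in a run one of puck1, puck2, puck3 may be knocked a few centimetres aside while the robot is not near it.
Once in a run the grip may slacken for a moment while it holds something.
It also fails if it takes over 208 s, if anything falls off the work surface, if the arm or the gripper's body presses on something with over 40 N, if the wrist force passes 120 N, or if a joint passes its speed limit or range.

ROBOT

A 7-joint arm with a two-finger parallel gripper is mounted at the origin on the work surface. World frame = base frame: x ahead of the robot, y to its left, z up, the work surface at z = 0. Lengths are in m, angles in degrees, forces in N, time in s.
With the tool pointing down it reaches from about 0.425 to 0.875 m from the base axis. Payload 4.7 kg.
Tool frame: the origin (TCP) lies between the finger pads; the fingertips stand 25 mm ahead of it and the grasp point (between the pads) lies 6 mm ahead of it (env.tip_reach is the distance from the TCP to the fingertips, in m); z points along the fingers, y is the direction in which the jaws open and shut (so a half turn about z gives the same grasp; the last joint's range is limited). The gripper opens to 87 mm and grips with 3 to 60 N. Pads are 19 mm wide; open, the fingers measure 117 mm over their backs; the gripper's body (75 mm by 190 mm) begins 51 mm behind the grasp point.
Start: joints at [73.344, 18.392, -4.016, 83.108, 1.295, 78.541, -3.26], TCP at [0.195, -0.62, 0.248] pointing down, gripper open.
Joint ranges: [-163.93, 163.93], [-17.29, 119.83], [-79.2, 71.16], [3.27, 140.29], [-89.18, 269.18], [5.43, 117.66], [-154.24, 154.24]. Speed limits (degrees/s): [147.25, 147.25, 180, 180, 180, 180, 180].

INTERFACE

Orientations are given as [roll, pitch, yaw] about the fixed x, y, z axes, in that order (R = Rz(yaw) Ry(pitch) Rx(roll)).
In Python, from cell import env, viewer, job gives the robot as it stands.
- The arm moves only by the tool move_arm, never from a script. Its argument "steps" is a list of rows, each a list of 7 numbers: the finger opening in cm, from 0 to 8.7, then the shift along the tool's x, y, z in cm, then the turn, a rotation vector about the tool's x, y, z in rad. In form: [[fingers, tx, ty, tz, wx, wy, wz], ...]. A call has 1 to 5 rows; each row shifts and turns the commanded pose from where the row before left it, along the tool's axes as they then stand; what a row does not reach is not made up. A row lasts 1/12 s, in which the tool goes at most 41.7 mm and 7.16 degrees, less where a joint would pass 70% of its speed; a pose out of reach is approached as far as the arm can. A call is refused whole if a number of a shift passes 4.17 or a number of a turn 0.125, either way. A call with a gripper value outside its range is refused whole. The fingers move at their own pace and stop on an object; "force" is the grip in N (left out, the last holds). Time passes only in rows, so rows that do not move let the fingers close. It gives the time, the measured TCP pose, the force and the opening at its end, in the units of the state.
- env.get_obs(): the state, without advancing time (a new reading comes with each control period).
- viewer.read_camera(name): name is "side" or "top"; returns a dict with "img" (480x640x3 uint8, red, green, blue), "vfov" (degrees; the focal length in pixels is half the picture's height over the tangent of half this angle, whatever the lens; pixels are square), "cx", "cy" (the principal point, pixels), "k1" (the pictures are not rectified: a ray, as slopes to the right and down, at radius r is drawn at 1 + k1 r^2 times it, then the intrinsics apply), "extrinsics" (4x4, takes a point from world to camera coordinates). Camera axes: x right, y down, z forward; pixel columns grow to the right and rows downward; lengths in m; the calibration is good to about 2 mm. A picture is of the moment at which its call begins. There is no depth.
- job.sign_off(): hands the job in, once; it reports no verdict.
The state is a dict: "time_s": time; "qpos": joint angles; "joint_velocities": joint speeds; "effort": joint torques, N m; "tool_pos": TCP position; "tool_rot": TCP orientation; "force": force on the tool from outside, world axes, zero at the start; "wrist_torque": the same for the moment, N m; "grip_width": finger opening in m.
Only numpy, scipy, OpenCV 4.12 (cv2) and the standard library are available. Lean on these libraries where they do the work, as an engineer would, in place of code of your own. Each camera call takes 0.05 s, during which the arm holds its last target.

## Working session

There is one attempt and no reset: what is moved stays moved. The work goes in short steps, Python scripts to look and compute and a tool call to move; the robot and the scene stay as the last step left them, time stands still between calls to the robot, and variables do not carry over. Pictures are saved under pics/ and viewed, and the job is handed in when it is done.

Besides the shell and the picture viewer there is one more tool, called after ">>>" as name(argument=value, ...) on one line, values as JSON. move_arm: Moves the arm, as the interface text tells. Its arguments: {"type":"object","properties":{"steps":{"type":"array"},"force":{"type":"number"}},"required":["steps"]}

```bash
ls; mkdir -p pics; cat > h.py <<'E'
import numpy as np, cv2
from cell import env, viewer, job
from scipy.spatial.transform import Rotation as R
def snap(name,fn=None):
    c=viewer.read_camera(name)
    if fn: cv2.imwrite('pics/'+fn,c['img'][:,:,::-1])
    return c
def ray(c,u,v):
    f=240/np.tan(np.radians(c['vfov'])/2)
    x=(u-c['cx'])/f;y=(v-c['cy'])/f
    rd=np.hypot(x,y);r=rd
    for _ in range(30): r=rd/(1+c['k1']*r*r)
    s=r/rd if rd>0 else 1
    E=np.array(c['extrinsics']);d=E[:3,:3].T@np.array([x*s,y*s,1.]);o=-E[:3,:3].T@E[:3,3]
    return o,d
def onz(c,u,v,z):
    o,d=ray(c,u,v);return o+d*(z-o[2])/d[2]
def tri(c1,p1,c2,p2):
    o1,d1=ray(c1,*p1);o2,d2=ray(c2,*p2)
    A=np.stack([d1,-d2],1);s=np.linalg.lstsq(A,o2-o1,rcond=None)[0]
    a=o1+s[0]*d1;b=o2+s[1]*d2
    return (a+b)/2,np.linalg.norm(a-b)
def proj(c,P):
    f=240/np.tan(np.radians(c['vfov'])/2)
    E=np.array(c['extrinsics']);q=E[:3,:3]@np.array(P)+E[:3,3]
    x,y=q[0]/q[2],q[1]/q[2];k=1+c['k1']*(x*x+y*y)
    return np.array([c['cx']+f*x*k,c['cy']+f*y*k])
def st():
    o=env.get_obs();print({k:np.round(o[k],4) for k in ['time_s','qpos','tool_pos','tool_rot','force','grip_width']})
    return o
E
python3 - <<'E'
from h import *
for n in ['top','side']:
    c=snap(n,n+'0.png');print(n,{k:np.round(v,3) for k,v in c.items() if k!='img'}); print(ray(c,320,240))
st();print(env.tip_reach)
E
```

```text
pics
top {'vfov': np.float64(56.363), 'cx': np.float64(302.947), 'cy': np.float64(246.576), 'k1': np.float64(-0.06), 'extrinsics': array([[ 0.012, -1.   ,  0.006, -0.033],
       [-0.996, -0.013, -0.084,  0.504],
       [ 0.084, -0.005, -0.996,  1.301],
       [ 0.   ,  0.   ,  0.   ,  1.   ]])}
(array([ 0.39342715, -0.02066856,  1.33867215]), array([ 0.09893619, -0.04271514, -0.99501364]))
side {'vfov': np.float64(42.025), 'cx': np.float64(309.758), 'cy': np.float64(238.791), 'k1': np.float64(0.072), 'extrinsics': array([[-0.81 , -0.586, -0.008,  0.404],
       [-0.376,  0.53 , -0.76 ,  0.305],
       [ 0.45 , -0.613, -0.65 ,  1.26 ],
       [ 0.   ,  0.   ,  0.   ,  1.   ]])}
(array([-0.12495703,  0.84717439,  1.05426673]), array([ 0.43593802, -0.62134904, -0.65127251]))
{'time_s': np.float64(0.1), 'qpos': array([73.3437, 18.4358, -4.0167, 83.1679,  1.2951, 78.5398, -3.2604]), 'tool_pos': array([ 0.1949, -0.6196,  0.2466]), 'tool_rot': array([-1.799017e+02,  5.100000e-03,  1.746670e+01]), 'force': array([-0.6679,  0.3225,  1.3688]), 'grip_width': np.float64(0.0871)}
0.025
```

View pics/top0.png

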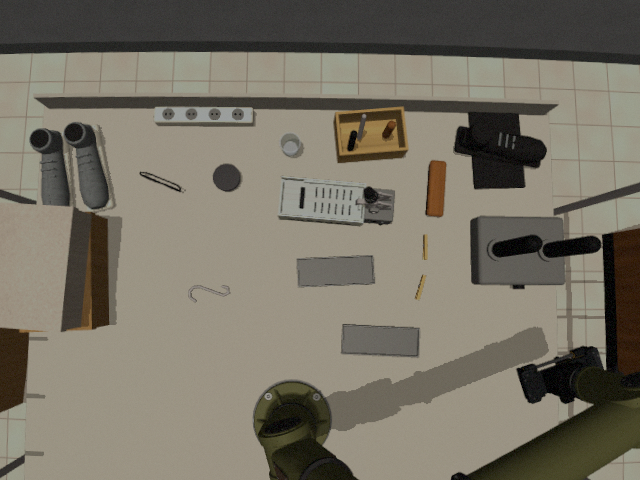

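View pics/side0.png

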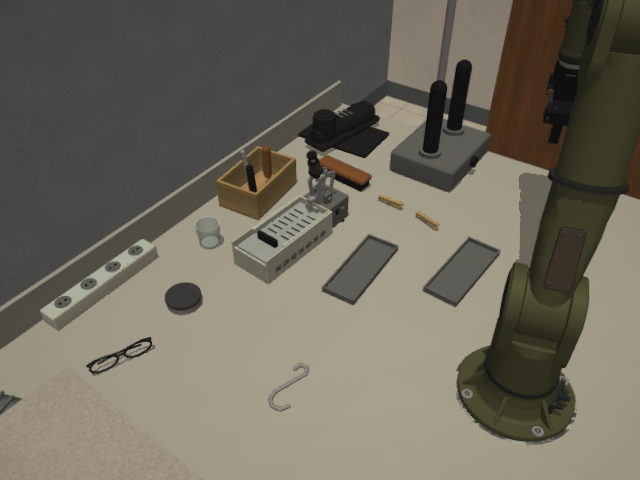

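Top view: the dryer is at about (335,202), with its control head to the right at (380,205) and its lid bar at (302,197). The target tray is the left one, at (336,271). I'll zoom in to measure.

```bash
python3 - <<'E'
import cv2
a=cv2.imread('pics/top0.png');cv2.imwrite('pics/topz.png',cv2.resize(a[165:295,265:425],None,fx=5,fy=4.6*5/4.6/1.0875,interpolation=3)[:600])
b=cv2.imread('pics/side0.png');cv2.imwrite('pics/sidez.png',cv2.resize(b[145:285,225:365],None,fx=4,fy=4,interpolation=3))
cv2.imwrite('pics/topz.png',cv2.resize(a[168:288,265:425],None,fx=5,fy=5,interpolation=3))
E
```

```text
(no output)
```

View pics/topz.png

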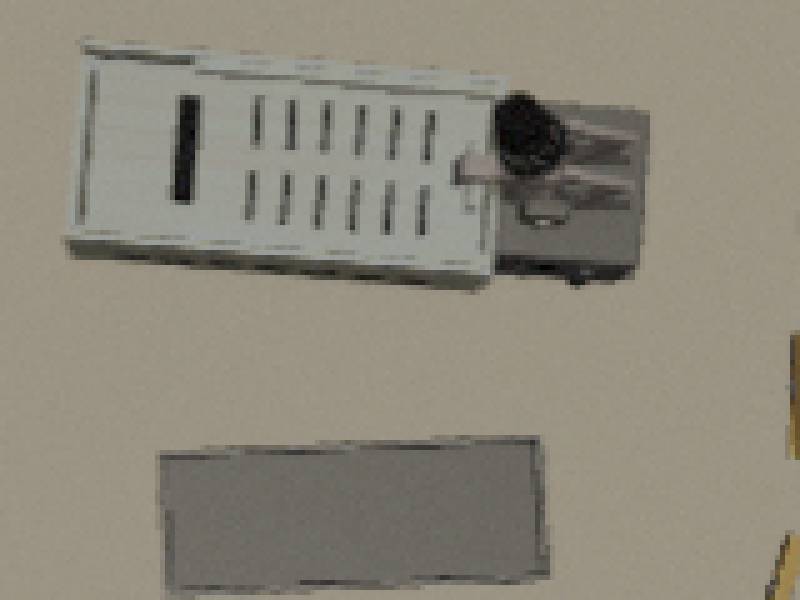

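View pics/sidez.png

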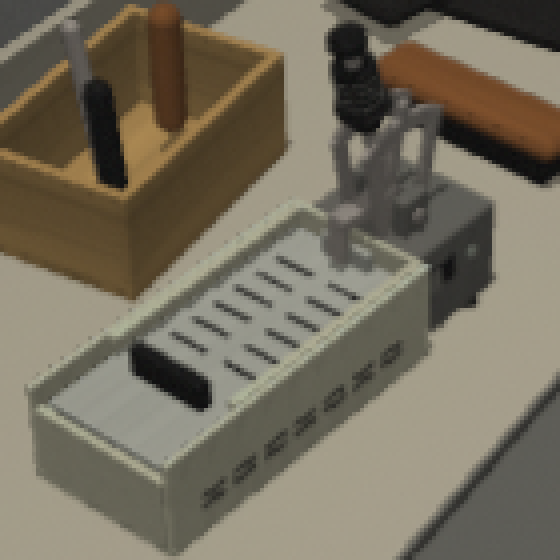

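```bash
cat > m.py <<'E'
from h import *
c=snap('top');s=snap('side')
T=lambda u,v:(265+(u+.5)/5-.5,168+(v+.5)/5-.5)
S=lambda u,v:(225+(u+.5)/4-.5,145+(v+.5)/4-.5)
def fit(L,W):
    L=np.array(L);W=np.array(W)[:,:2];a=L-L.mean(0);b=W-W.mean(0)
    th=np.arctan2((a[:,0]*b[:,1]-a[:,1]*b[:,0]).sum(),(a*b).sum());
    Rm=np.array([[np.cos(th),-np.sin(th)],[np.sin(th),np.cos(th)]]);t=W.mean(0)-Rm@L.mean(0)
    return th,t,np.linalg.norm((L@Rm.T+t)-W,axis=1)
pts=[onz(c,*T(82,40),.074),onz(c,*T(67,240),.074),onz(c,*T(492,276),.074),onz(c,*T(505,78),.074)]
print(np.round(pts,4))
print('dryer top',fit([[.058,.121],[-.058,.121],[-.058,-.125],[.058,-.125]],pts))
ps=[onz(s,*S(27,390),.074),onz(s,*S(165,478),.057),onz(s,*S(428,268),.074),onz(s,*S(293,202),.074)]
print(np.round(ps,4))
print('dryer side',fit([[.058,.121],[-.058,.121],[-.058,-.125],[.058,-.125]],ps))
pt=[onz(c,*T(160,453),.016),onz(c,*T(165,592),.016),onz(c,*T(549,576),.016),onz(c,*T(540,437),.016)]
print('tray',fit([[.043,.114],[-.043,.114],[-.043,-.114],[.043,-.114]],pt),np.round(pt,4))
b=tri(c,T(186,149),s,S(171,372));print('bar',b)
print('knob',tri(c,T(520,112),s,S(347,35)))
E
python3 m.py
```

```text
[[ 0.7038  0.0388  0.074 ]
 [ 0.5875  0.0454  0.074 ]
 [ 0.57   -0.1972  0.074 ]
 [ 0.6851 -0.2048  0.074 ]]
dryer top (np.float64(-0.07209784892780642), array([ 0.63676339, -0.07747671]), array([0.00057591, 0.00201593, 0.00075847, 0.00161574]))
[[ 0.7003  0.0414  0.074 ]
 [ 0.5961  0.0402  0.057 ]
 [ 0.5709 -0.1957  0.074 ]
 [ 0.683  -0.2026  0.074 ]]
dryer side (np.float64(-0.07761586301533001), array([ 0.63775844, -0.07718502]), array([0.00521484, 0.01032416, 0.00172953, 0.00469979]))
tray (np.float64(0.05397280832935686), array([ 0.43511258, -0.12366875]), array([0.00225519, 0.00217288, 0.00184741, 0.00231646])) [[ 0.47   -0.0087  0.016 ]
 [ 0.3881 -0.0128  0.016 ]
 [ 0.4001 -0.2393  0.016 ]
 [ 0.4823 -0.2339  0.016 ]]
bar (array([ 0.64089316, -0.02195027,  0.07350841]), np.float64(0.0005116056216952516))
knob (array([ 0.63088184, -0.19048086,  0.2289081 ]), np.float64(0.0025939392408813613))
```

```bash
cat >> h.py <<'E'
TH=-0.074;ORG=np.array([0.637,-0.0775,0])
RD=R.from_euler('z',TH).as_matrix()
def D(p): return ORG+RD@np.array(p,float)
def toD(w): return RD.T@(np.array(w)-ORG)
def lev(q,r): 
    a=.34-q;return D([0,-.150+r*np.sin(a),.085+r*np.cos(a)])
E
python3 - <<'E'
from h import *
c=snap('top');s=snap('side')
it=cv2.resize(c['img'][168:288,265:425],None,fx=5,fy=5,interpolation=3)[:,:,::-1].copy()
is_=cv2.resize(s['img'][145:285,225:365],None,fx=4,fy=4,interpolation=3)[:,:,::-1].copy()
def m(P,col):
    u=proj(c,P);cv2.circle(it,tuple(np.int32((u-[265,168]+.5)*5)),3,col,-1)
    u=proj(s,P);cv2.circle(is_,tuple(np.int32((u-[225,145]+.5)*4)),3,col,-1)
for q,col in((0,(0,0,255)),(.1,(0,255,0)),(.2,(255,0,0))):
    for r in (.0,.091,.110,.152): m(lev(q,r),col)
for x in(-.058,.058):
    for y in(-.125,.121): m(D([x,y,.074]),(255,255,0))
for x in(-.030,.03): m(D([x,.056,.080]),(0,255,255))
for x in(-.046,.046): m(D([x,-.21,.072]),(255,0,255))
cv2.imwrite('pics/a.png',it);cv2.imwrite('pics/b.png',is_)
E
```

```text
(no output)
```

View pics/a.png

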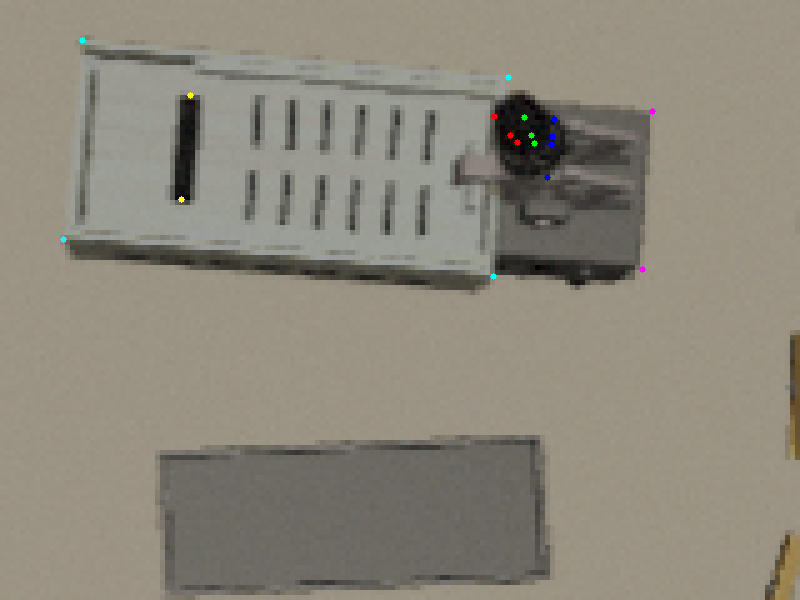

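View pics/b.png

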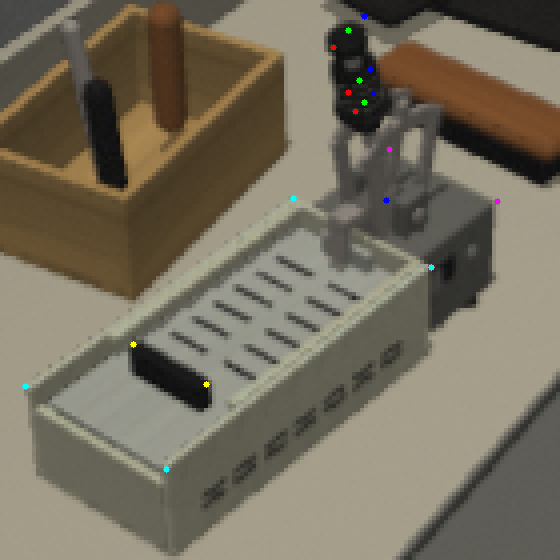

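Dryer frame fits to about 2 mm: origin (0.637, -0.0775), yaw -4.2°. The lever is at about 0.09, inside the allowed free zone. Next is a planner that prints tool-frame rows, starting with the approach above the lever.

```bash
cat >> h.py <<'E'
GP=0.006
def cur():
    o=env.get_obs();return np.array(o['tool_pos']),R.from_euler('xyz',o['tool_rot'],degrees=True).as_matrix(),o
def plan(gpos,Rt,grip,n=None,step=.04):
    """target grasp point and orientation -> rows"""
    p,Rc,o=cur(); tp=np.array(gpos)-GP*Rt[:,2]
    d=np.linalg.norm(tp-p);a=np.linalg.norm(R.from_matrix(Rc.T@Rt).as_rotvec())
    if n is None:n=max(1,int(np.ceil(max(d/step,a/.12))))
    rows=[]
    for i in range(n):
        k=n-i
        s=np.round(Rc.T@(tp-p)/k*100,2);w=np.round(R.from_matrix(Rc.T@Rt).as_rotvec()/k,3)
        p=p+Rc@s/100;Rc=Rc@R.from_rotvec(w).as_matrix();rows.append([grip]+[float(v) for v in s]+[float(v) for v in w])
    print('now',np.round(o['tool_pos'],4),np.round(o['tool_rot'],2),'F',np.round(o['force'],1),'w',round(float(o['grip_width']),4),'t',round(float(o['time_s']),2))
    for i in range(0,n,5): print(rows[i:i+5])
def levR(q):
    a=.34-q;z=-np.array([0,np.sin(a),np.cos(a)]);y=np.array([1.,0,0]);x=np.cross(y,z)
    return RD@np.stack([x,y,z],1)
def downR(yaw): return R.from_euler('xyz',[180,0,yaw],degrees=True).as_matrix()
E
python3 - <<'E'
from h import *
q=.09
print(lev(q,.21))
plan(lev(q,.23),levR(q),8.7)
E
```

```text
[ 0.62975128 -0.17527684  0.28847161]
now [ 0.195  -0.6199  0.2472] [-179.97    0.     17.47] F [-0.3 -0.3  0.8] w 0.0872 t 0.3
[[8.7, 3.44, -1.87, -0.41, -0.009, -0.014, -0.074], [8.7, 3.56, -1.61, -0.48, -0.009, -0.014, -0.074], [8.7, 3.67, -1.34, -0.54, -0.009, -0.014, -0.074], [8.7, 3.75, -1.06, -0.61, -0.009, -0.014, -0.074], [8.7, 3.8, -0.77, -0.67, -0.009, -0.014, -0.074]]
[[8.7, 3.84, -0.48, -0.73, -0.01, -0.014, -0.074], [8.7, 3.86, -0.19, -0.78, -0.01, -0.014, -0.074], [8.7, 3.85, 0.1, -0.84, -0.009, -0.014, -0.074], [8.7, 3.82, 0.39, -0.89, -0.01, -0.014, -0.074], [8.7, 3.76, 0.68, -0.94, -0.01, -0.014, -0.074]]
[[8.7, 3.69, 0.97, -0.98, -0.009, -0.013, -0.074], [8.7, 3.59, 1.25, -1.02, -0.01, -0.014, -0.074], [8.7, 3.48, 1.52, -1.05, -0.009, -0.013, -0.074], [8.7, 3.34, 1.78, -1.08, -0.01, -0.014, -0.074], [8.7, 3.19, 2.04, -1.11, -0.009, -0.013, -0.075]]
[[8.7, 3.0, 2.28, -1.13, -0.01, -0.014, -0.074]]
```

>>> move_arm(steps=[[8.7, 3.4, -1.9, -0.4, -0.009, -0.014, -0.074], [8.7, 3.5, -1.6, -0.5, -0.009, -0.014, -0.074], [8.7, 3.7, -1.3, -0.5, -0.009, -0.014, -0.074], [8.7, 3.7, -1.1, -0.6, -0.009, -0.014, -0.074], [8.7, 3.8, -0.8, -0.7, -0.009, -0.014, -0.074]])

```text
time_s: 0.72
tool_pos: [0.3307, -0.4776, 0.2684]
tool_rot: [178.2, 4.4, 38.8]
force: [0.3, -0.8, -0.1]
grip_width: 0.0872
```

>>> move_arm(steps=[[8.7, 3.8, -0.5, -0.7, -0.01, -0.014, -0.074], [8.7, 3.8, -0.2, -0.8, -0.01, -0.014, -0.074], [8.7, 3.8, 0.1, -0.8, -0.01, -0.014, -0.074], [8.7, 3.8, 0.4, -0.9, -0.01, -0.014, -0.074], [8.7, 3.8, 0.7, -0.9, -0.01, -0.014, -0.074]])

```text
time_s: 1.13
tool_pos: [0.4656, -0.3375, 0.2889]
tool_rot: [177.8, 9.3, 60.0]
force: [0.7, -0.0, 0.2]
grip_width: 0.0872
```

```bash
python3 - <<'E'
from h import *
q=.09
plan(lev(q,.22),levR(q),6,step=.035)
E
```

```text
now [ 0.4656 -0.3375  0.2889] [177.8    9.26  59.98] F [ 0.7 -0.   0.2] w 0.0872 t 1.13
[[6, 3.15, 0.87, -0.7, -0.008, -0.011, -0.063], [6, 3.09, 1.08, -0.72, -0.008, -0.011, -0.063], [6, 3.0, 1.27, -0.75, -0.008, -0.011, -0.063], [6, 2.91, 1.47, -0.77, -0.008, -0.011, -0.063], [6, 2.8, 1.65, -0.79, -0.007, -0.011, -0.063]]
[[6, 2.68, 1.83, -0.81, -0.007, -0.012, -0.064], [6, 2.55, 2.0, -0.83, -0.008, -0.011, -0.063]]
```

>>> move_arm(steps=[[6, 3.1, 0.9, -0.7, -0.008, -0.011, -0.063], [6, 3.1, 1.1, -0.7, -0.008, -0.011, -0.063], [6, 3.0, 1.3, -0.7, -0.008, -0.011, -0.063], [6, 2.9, 1.5, -0.8, -0.008, -0.011, -0.063], [6, 2.0, 1.2, -0.6, -0.007, -0.011, -0.063]])

```text
time_s: 1.55
tool_pos: [0.5787, -0.2251, 0.2988]
tool_rot: [179.1, 12.8, 78.4]
force: [0.5, 1.0, -0.1]
grip_width: 0.0637
```

>>> move_arm(steps=[[6, 0, 0, 0, 0, 0, 0], [6, 0, 0, 0, 0, 0, 0]])

```text
time_s: 1.72
tool_pos: [0.5777, -0.2262, 0.2984]
tool_rot: [179.1, 12.8, 78.3]
force: [0.6, -0.2, -0.3]
grip_width: 0.0606
```

```bash
python3 - <<'E'
from h import *
q=.09
plan(lev(q,.22),levR(q),6,step=.03)
snap('side','s1.png');snap('top','t1.png')
E
```

```text
now [ 0.5777 -0.2262  0.2984] [179.13  12.8   78.3 ] F [ 0.6 -0.2 -0.3] w 0.0606 t 1.72
[[6, 2.05, 1.35, -0.64, -0.005, -0.009, -0.042], [6, 1.99, 1.43, -0.65, -0.005, -0.008, -0.042], [6, 1.92, 1.52, -0.65, -0.005, -0.009, -0.043]]
```

View pics/s1.png

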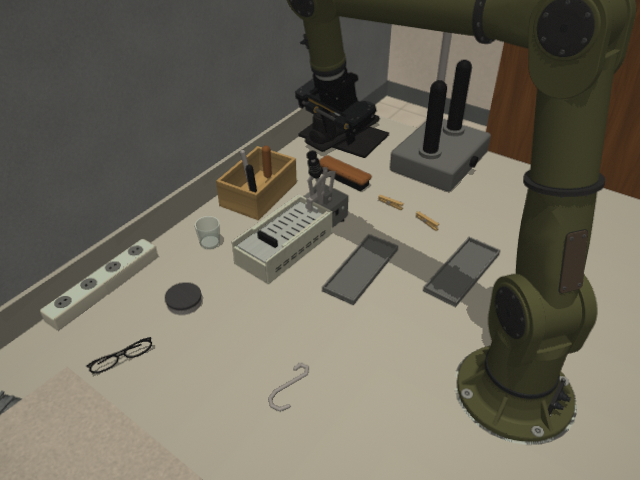

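The side view shows the gripper at (340,95), just right of the knob at (313,158). Nothing has been touched so far.

>>> move_arm(steps=[[6, 2.0, 1.3, -0.6, -0.005, -0.009, -0.042], [6, 2.0, 1.4, -0.6, -0.005, -0.009, -0.042], [6, 1.9, 1.5, -0.6, -0.005, -0.009, -0.042], [6, 0, 0, 0, 0, 0, 0], [6, 0, 0, 0, 0, 0, 0]])

```text
time_s: 2.23
tool_pos: [0.6281, -0.1744, 0.3026]
tool_rot: [-180.0, 14.4, 85.5]
force: [-0.6, -0.5, -0.9]
grip_width: 0.0601
```

```bash
python3 - <<'E'
from h import *
q=.09
plan(lev(q,.22),levR(q),6,step=.03)
plan(lev(q,.113),levR(q),6,step=.03)
c=snap('side');t=snap('top')
a=cv2.resize(c['img'][60:240,230:390],None,fx=3.3,fy=3.3,interpolation=3)
b=cv2.resize(t['img'][120:300,300:460],None,fx=3.3,fy=3.3,interpolation=3)[:a.shape[0]]
cv2.imwrite('pics/c1.png',cv2.resize(np.hstack([a,b]),(800,450))[:,:,::-1])
E
```

```text
now [ 0.6281 -0.1744  0.3026] [-179.96   14.45   85.51] F [-0.6 -0.5 -0.9] w 0.0601 t 2.23
[[6, 0.27, 0.17, -0.21, -0.002, 0.002, -0.004]]
now [ 0.6281 -0.1744  0.3026] [-179.96   14.45   85.51] F [-0.6 -0.5 -0.9] w 0.0601 t 2.23
[[6, 0.07, 0.05, 2.62, -0.0, 0.001, -0.001], [6, 0.07, 0.05, 2.62, -0.001, 0.0, -0.001], [6, 0.07, 0.04, 2.63, -0.0, 0.001, -0.001], [6, 0.08, 0.05, 2.62, -0.001, 0.0, -0.001]]
```

View pics/c1.png

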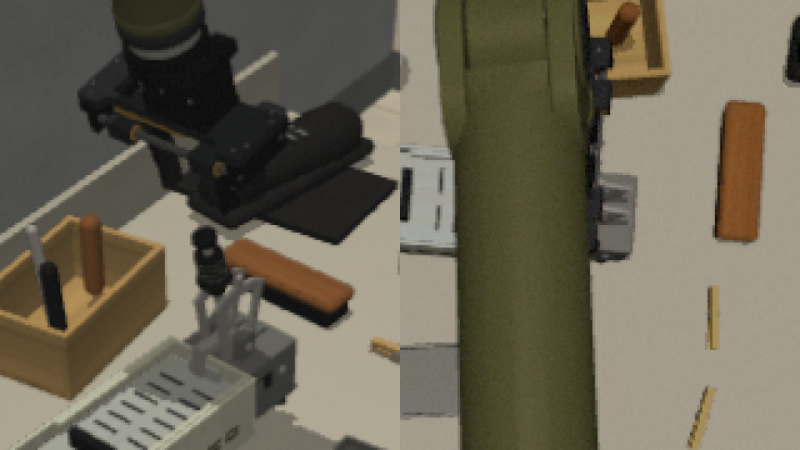

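The side crop shows the fingers above the knob at (207,240), roughly aligned. I'll descend part way first.

>>> move_arm(steps=[[6, 0.3, 0.2, 0, 0, 0, 0], [6, 0, 0, 2.0, 0, 0, 0], [6, 0, 0, 2.0, 0, 0, 0], [6, 0, 0, 0, 0, 0, 0]])

```text
time_s: 2.67
tool_pos: [0.6268, -0.1843, 0.2594]
tool_rot: [-179.6, 14.5, 85.4]
force: [-0.0, -0.1, -0.7]
grip_width: 0.0599
```

```bash
python3 - <<'E'
from h import *
q=.09
plan(lev(q,.113),levR(q),6,step=.03)
c=snap('side')
a=cv2.resize(c['img'][100:220,250:390],None,fx=5,fy=5,interpolation=3)
cv2.imwrite('pics/c2.png',a[:,:,::-1])
E
```

```text
now [ 0.6268 -0.1843  0.2594] [-179.6    14.5    85.37] F [-0.  -0.1 -0.7] w 0.0599 t 2.67
[[6, 0.06, 0.09, 2.02, -0.003, 0.001, -0.002], [6, 0.06, 0.09, 2.02, -0.003, 0.001, -0.002], [6, 0.07, 0.08, 2.02, -0.003, 0.001, -0.003]]
```

View pics/c2.png

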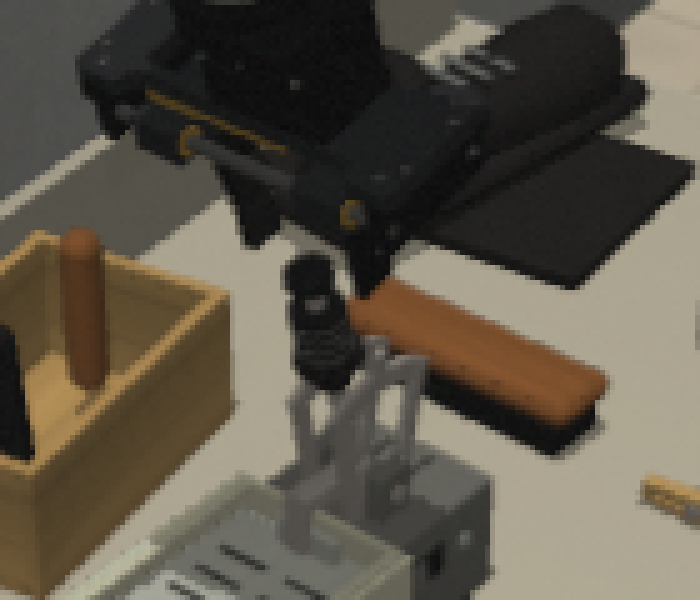

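The fingers straddle the knob: tips at (260,245) and (367,295), knob at (308,262). I'll continue down to the collar.

>>> move_arm(steps=[[6, 0, 0.1, 2.0, 0, 0, 0], [6, 0, 0.1, 2.0, 0, 0, 0], [6, 0.1, 0, 1.9, 0, 0, 0], [6, 0, 0, 0, 0, 0, 0]])

```text
time_s: 3.05
tool_pos: [0.6284, -0.197, 0.2033]
tool_rot: [-179.7, 14.5, 85.4]
force: [-0.8, -0.4, -1.0]
grip_width: 0.0599
```

```bash
python3 - <<'E'
from h import *
q=.09
plan(lev(q,.113),levR(q),6,step=.03)
c=snap('side')
a=cv2.resize(c['img'][100:220,250:390],None,fx=5,fy=5,interpolation=3)
cv2.imwrite('pics/c3.png',a[:,:,::-1])
E
```

```text
now [ 0.6284 -0.197   0.2033] [-179.69   14.46   85.44] F [-0.8 -0.4 -1. ] w 0.0599 t 3.05
[[6, -0.0, -0.03, 0.31, -0.007, 0.002, -0.005]]
```

View pics/c3.png

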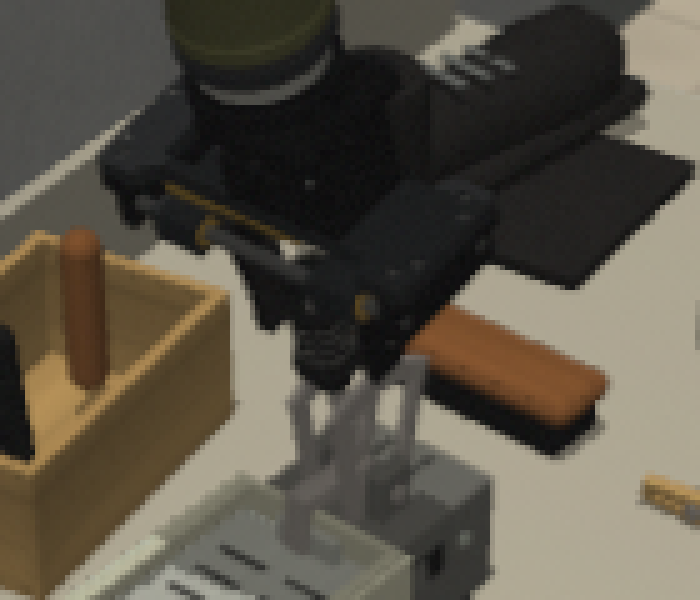

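The fingers are around the sleeve. Closing.

>>> move_arm(steps=[[6, 0, 0, 0.2, 0, 0, 0], [2.5, 0, 0, 0, 0, 0, 0], [2.5, 0, 0, 0, 0, 0, 0], [2.5, 0, 0, 0, 0, 0, 0], [2.5, 0, 0, 0, 0, 0, 0]], force=40)

```text
time_s: 3.52
tool_pos: [0.6308, -0.1958, 0.205]
tool_rot: [179.9, 14.5, 85.5]
force: [-0.8, 0.6, -0.5]
grip_width: 0.0415
```

>>> move_arm(steps=[[2.5, 0, 0, 0, 0, 0, 0], [2.5, 0, 0, 0, 0, 0, 0]])

```text
time_s: 3.68
tool_pos: [0.6303, -0.1959, 0.2044]
tool_rot: [-180.0, 14.5, 85.5]
force: [-2.3, 1.2, 3.1]
grip_width: 0.0291
```

>>> move_arm(steps=[[2.5, 0, 0, 0, 0, 0, 0], [2.5, 0, 0, -0.4, 0, 0, 0], [2.5, 0, 0, -0.4, 0, 0, 0], [2.5, 0, 0, -0.4, 0, 0, 0], [2.5, 0, 0, 0, 0, 0, 0]])

```text
time_s: 4.1
tool_pos: [0.6304, -0.1929, 0.2157]
tool_rot: [-179.9, 14.5, 85.5]
force: [0.6, -1.1, -5.5]
grip_width: 0.0289
```

```bash
python3 - <<'E'
from h import *
o=st();p,Rc,_=cur();print('rod force',-(np.array(o['force'])@Rc[:,2]))
g=toD(p+.006*Rc[:,2])-[0,-.15,.085];print('grasp rel pivot',g,np.hypot(g[1],g[2]),'q',.34-np.arctan2(g[1],g[2]))
c=snap('side')
a=cv2.resize(c['img'][100:220,250:390],None,fx=5,fy=5,interpolation=3)
cv2.imwrite('pics/c4.png',a[:,:,::-1])
E
```

```text
{'time_s': np.float64(4.1), 'qpos': array([ 31.9147,  22.246 , -31.9209,  86.0728,  26.7148,  77.0359,
        -9.2404]), 'tool_pos': array([ 0.6304, -0.1929,  0.2157]), 'tool_rot': array([-179.9451,   14.453 ,   85.5092]), 'force': array([ 0.6076, -1.097 , -5.5418]), 'grip_width': np.float64(0.0289)}
rod force -5.626854645338111
grasp rel pivot [0.00197802 0.03289358 0.12485962] 0.1291197615067046 q 0.08240825520937983
```

View pics/c4.png

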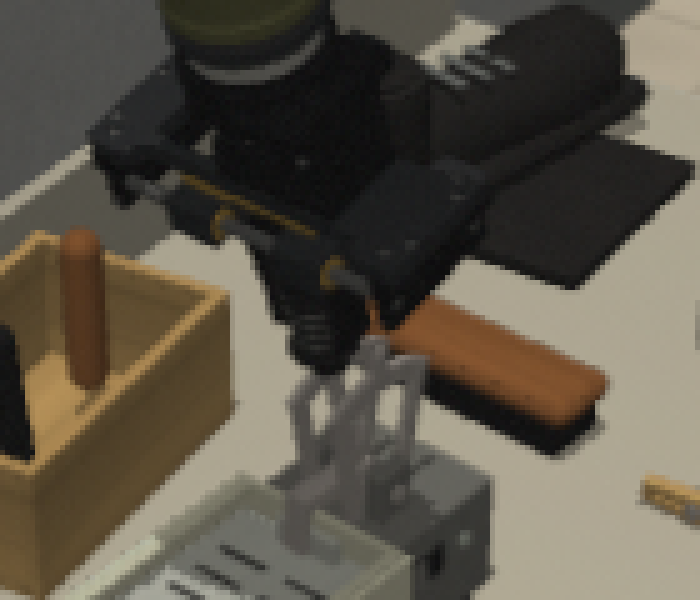

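Pull along the rod is 5.6 N, which means the collar is up. Now swing about the pivot.

>>> move_arm(steps=[[2.5, -0.84, 0, 0.03, 0, 0.062, 0], [2.5, -0.84, 0, 0.03, 0, 0.062, 0], [2.5, -0.84, 0, 0.02, 0, 0.062, 0], [2.5, 0, 0, 0, 0, 0, 0]])

```text
time_s: 4.48
tool_pos: [0.6281, -0.2224, 0.219]
tool_rot: [180.0, 3.7, 85.1]
force: [2.5, -0.8, -6.3]
grip_width: 0.029
```

```bash
cat > lv.py <<'E'
from h import *
o=st();p,Rc,_=cur();print('rod force',-(np.array(o['force'])@Rc[:,2]),'along x',np.array(o['force'])@Rc[:,0])
g=toD(p+.006*Rc[:,2])-[0,-.15,.085];print('grasp rel pivot',g,np.hypot(g[1],g[2]),'q',.34-np.arctan2(g[1],g[2]), 'qtool',.34-np.arctan2(*(-(RD.T@Rc[:,2])[1:])))
E
python3 lv.py
```

```text
{'time_s': np.float64(4.4833), 'qpos': array([ 39.8822,  23.7491, -32.7144,  82.7759,  16.6986,  77.1396,
         0.7919]), 'tool_pos': array([ 0.6281, -0.2224,  0.219 ]), 'tool_rot': array([179.9893,   3.7091,  85.1039]), 'force': array([ 2.5315, -0.8282, -6.3202]), 'grip_width': np.float64(0.029)}
rod force -6.346816642080551 along x -0.1989405488433406
grasp rel pivot [0.00188145 0.00446009 0.12802249] 0.12810015786625636 q 0.30517573071673976 qtool 0.27526573939247706
```

The collar is still up (6.3 N) and the lever is passing the gate at q≈0.3. Continuing.

>>> move_arm(steps=[[2.5, -0.84, 0, 0.03, 0, 0.062, 0], [2.5, -0.84, 0, 0.03, 0, 0.062, 0], [2.5, -0.84, 0, 0.03, 0, 0.062, 0], [2.5, -0.84, 0, 0.02, 0, 0.062, 0], [2.5, 0, 0, 0, 0, 0, 0]])

```text
time_s: 4.9
tool_pos: [0.6257, -0.2549, 0.2158]
tool_rot: [-179.9, -10.4, 85.1]
force: [2.8, 1.0, -5.3]
grip_width: 0.0295
```

```bash
python3 lv.py
```

```text
{'time_s': np.float64(4.9), 'qpos': array([ 48.5631,  28.8494, -34.0269,  77.4433,   5.5748,  80.487 ,
        11.7462]), 'tool_pos': array([ 0.6257, -0.2549,  0.2158]), 'tool_rot': array([-179.9408,  -10.4413,   85.1489]), 'force': array([ 2.7576,  1.0201, -5.3341]), 'grip_width': np.float64(0.0295)}
rod force -5.469515696628712 along x 0.2622049200273525
grasp rel pivot [ 0.00181127 -0.0266794   0.12485285] 0.12767154765445599 q 0.5505205931139021 qtool 0.5222363762206437
```

>>> move_arm(steps=[[2.5, -0.84, 0, 0, 0, 0.062, 0], [2.5, -0.84, 0, 0, 0, 0.062, 0], [2.5, -0.7, 0, 0, 0, 0.06, 0], [2.5, 0, 0, 0, 0, 0, 0], [2.5, 0, 0, 0, 0, 0, 0]])

```text
time_s: 5.32
tool_pos: [0.6244, -0.2731, 0.211]
tool_rot: [-179.9, -20.9, 85.5]
force: [1.4, 0.5, -6.8]
grip_width: 0.0291
```

```bash
python3 lv.py
```

```text
{'time_s': np.float64(5.3167), 'qpos': array([ 53.3438,  34.1983, -35.1696,  72.9162,  -0.9197,  84.674 ,
        17.6828]), 'tool_pos': array([ 0.6244, -0.2731,  0.211 ]), 'tool_rot': array([-179.8831,  -20.8521,   85.5199]), 'force': array([ 1.4171,  0.4904, -6.7658]), 'grip_width': np.float64(0.0291)}
rod force -6.5333161920149925 along x -1.8480027363175258
grasp rel pivot [ 0.00190862 -0.04383854  0.12041137] 0.12814333529071423 q 0.6891566668695114 qtool 0.7039436406259225
```

>>> move_arm(steps=[[2.5, -0.4, 0, 0, 0, 0.02, 0], [2.5, -0.2, 0, 0, 0, 0, 0], [2.5, 0, 0, 0, 0, 0, 0], [2.5, 0, 0, 0, 0, 0, 0]])

```text
time_s: 5.65
tool_pos: [0.6241, -0.2772, 0.2104]
tool_rot: [-180.0, -22.2, 85.7]
force: [0.8, 4.9, -5.2]
grip_width: 0.0291
```

```bash
python3 lv.py
```

```text
{'time_s': np.float64(5.65), 'qpos': array([ 53.9097,  35.0171, -35.2216,  72.1732,  -1.6497,  85.334 ,
        18.5319]), 'tool_pos': array([ 0.6241, -0.2772,  0.2104]), 'tool_rot': array([-179.9531,  -22.1594,   85.6561]), 'force': array([ 0.753 ,  4.9476, -5.2055]), 'grip_width': np.float64(0.0291)}
rod force -6.703034126687511 along x 2.6583838256868755
grasp rel pivot [ 0.00191452 -0.04788521  0.11979818] 0.12901393961153276 q 0.7202612362139988 qtool 0.7267558949704085
```

The lever is at the released end stop (q≈0.72, with about 3–5 N pushing back). I'll lower the collar and open.

>>> move_arm(steps=[[2.5, 0, 0, 0.4, 0, 0, 0], [2.5, 0, 0, 0.4, 0, 0, 0], [2.5, 0, 0, 0.4, 0, 0, 0], [5.5, 0, 0, 0, 0, 0, 0], [5.5, 0, 0, 0, 0, 0, 0]])

```text
time_s: 6.07
tool_pos: [0.6243, -0.2767, 0.1997]
tool_rot: [179.9, -21.9, 85.5]
force: [-1.1, -0.6, -0.7]
grip_width: 0.0366
```

>>> move_arm(steps=[[5.5, 0, 0, 0, 0, 0, 0], [5.5, 0, 0, 0, 0, 0, 0], [5.5, 0, 0, -2.5, 0, 0, 0], [5.5, 0, 0, -2.5, 0, 0, 0], [5.5, 0, 0, -3, 0, 0, 0]])

```text
time_s: 6.48
tool_pos: [0.6212, -0.3056, 0.273]
tool_rot: [-179.9, -22.1, 85.5]
force: [-0.0, -0.1, -0.5]
grip_width: 0.0544
```

>>> move_arm(steps=[[5.5, 0, 0, -3, 0, 0, 0], [5.5, 0, 0, 0, 0, 0, 0], [5.5, 0, 0, 0, 0, 0, 0]])

```text
time_s: 6.73
tool_pos: [0.6216, -0.3182, 0.303]
tool_rot: [179.8, -21.9, 85.5]
force: [0.3, 0.3, -0.8]
grip_width: 0.0548
```

```bash
python3 - <<'E'
from h import *
c=snap('side')
a=cv2.resize(c['img'][100:220,250:390],None,fx=5,fy=5,interpolation=3)
cv2.imwrite('pics/c5.png',a[:,:,::-1])
plan(D([0,.056,.14]),downR(-4.24),4)
plan(D([0,.056,.14]),downR(175.76),4)
E
```

```text
now [ 0.6211 -0.3172  0.3011] [179.94 -22.04  85.47] F [-0.2  0.1 -0.5] w 0.055 t 6.78
[[4, 1.55, -0.03, 1.82, -0.021, -0.022, 0.11], [4, 1.57, -0.23, 1.78, -0.021, -0.022, 0.11], [4, 1.57, -0.45, 1.74, -0.021, -0.022, 0.11], [4, 1.55, -0.65, 1.7, -0.021, -0.022, 0.11], [4, 1.5, -0.86, 1.65, -0.021, -0.021, 0.11]]
[[4, 1.43, -1.05, 1.6, -0.022, -0.021, 0.111], [4, 1.34, -1.24, 1.54, -0.021, -0.022, 0.11], [4, 1.23, -1.41, 1.48, -0.022, -0.021, 0.111], [4, 1.09, -1.57, 1.43, -0.021, -0.022, 0.11], [4, 0.94, -1.72, 1.37, -0.022, -0.021, 0.111]]
[[4, 0.77, -1.84, 1.31, -0.021, -0.022, 0.11], [4, 0.59, -1.94, 1.26, -0.022, -0.021, 0.111], [4, 0.39, -2.02, 1.2, -0.021, -0.022, 0.11], [4, 0.2, -2.08, 1.16, -0.022, -0.021, 0.111]]
now [ 0.6211 -0.3172  0.3011] [179.94 -22.04  85.47] F [-0.2  0.1 -0.5] w 0.055 t 6.78
[[4, 1.55, -0.03, 1.82, 0.022, -0.021, -0.111], [4, 1.57, 0.19, 1.79, 0.022, -0.022, -0.111], [4, 1.58, 0.4, 1.74, 0.022, -0.021, -0.111], [4, 1.56, 0.61, 1.7, 0.022, -0.022, -0.111], [4, 1.52, 0.82, 1.65, 0.022, -0.022, -0.111]]
[[4, 1.45, 1.02, 1.6, 0.022, -0.022, -0.111], [4, 1.36, 1.21, 1.54, 0.021, -0.021, -0.111], [4, 1.25, 1.39, 1.49, 0.022, -0.022, -0.111], [4, 1.12, 1.56, 1.43, 0.021, -0.021, -0.111], [4, 0.96, 1.7, 1.37, 0.022, -0.022, -0.111]]
[[4, 0.8, 1.83, 1.31, 0.021, -0.021, -0.111], [4, 0.61, 1.93, 1.26, 0.021, -0.022, -0.111], [4, 0.42, 2.02, 1.21, 0.022, -0.021, -0.111], [4, 0.23, 2.07, 1.16, 0.021, -0.022, -0.112]]
```

View pics/c5.png

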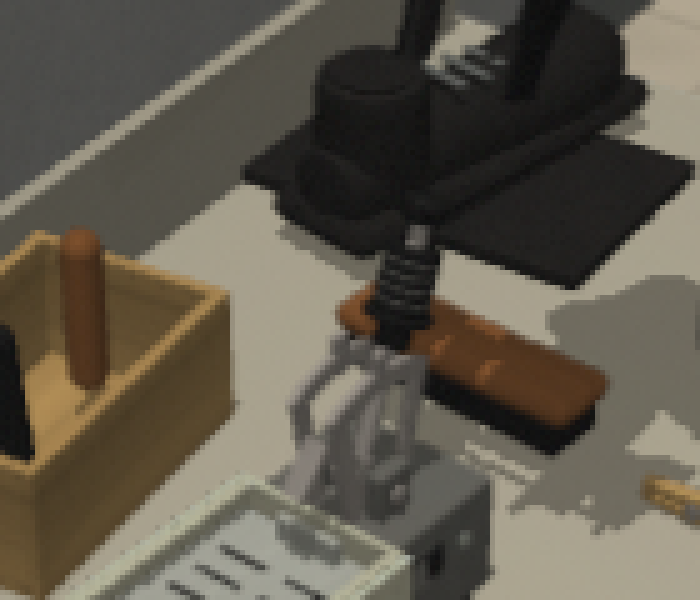

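The lever now leans away from the lid, silver rod is visible between knob and collar at (418,240) so the collar is down, and the hook is off the lid. Going to the lid bar with yaw 175.8.

```bash
python3 - <<'E'
from h import *
plan(D([0,.056,.20]),downR(175.76),4)
E
```

```text
now [ 0.6211 -0.3172  0.3011] [179.94 -22.04  85.47] F [-0.2  0.1 -0.5] w 0.055 t 6.78
[[4, 1.71, -0.03, 1.42, 0.022, -0.021, -0.111], [4, 1.73, 0.2, 1.39, 0.022, -0.022, -0.111], [4, 1.72, 0.42, 1.34, 0.022, -0.021, -0.111], [4, 1.69, 0.64, 1.29, 0.022, -0.022, -0.111], [4, 1.64, 0.85, 1.24, 0.022, -0.022, -0.111]]
[[4, 1.56, 1.05, 1.18, 0.022, -0.022, -0.111], [4, 1.45, 1.25, 1.13, 0.021, -0.021, -0.111], [4, 1.33, 1.42, 1.07, 0.022, -0.022, -0.111], [4, 1.18, 1.59, 1.01, 0.021, -0.021, -0.111], [4, 1.02, 1.73, 0.95, 0.022, -0.022, -0.111]]
[[4, 0.84, 1.85, 0.89, 0.021, -0.021, -0.111], [4, 0.65, 1.95, 0.83, 0.021, -0.022, -0.111], [4, 0.45, 2.03, 0.78, 0.022, -0.021, -0.111], [4, 0.23, 2.09, 0.73, 0.021, -0.022, -0.112]]
```

>>> move_arm(steps=[[4, 1.7, 0, 1.4, 0.022, -0.022, -0.111], [4, 1.7, 0.2, 1.4, 0.022, -0.022, -0.111], [4, 1.7, 0.4, 1.3, 0.022, -0.022, -0.111], [4, 1.7, 0.6, 1.3, 0.022, -0.022, -0.111], [4, 1.6, 0.9, 1.2, 0.022, -0.022, -0.111]])

```text
time_s: 7.2
tool_pos: [0.6276, -0.2104, 0.2651]
tool_rot: [175.9, -14.4, 119.1]
force: [1.4, 0.2, -0.2]
grip_width: 0.0408
```

>>> move_arm(steps=[[4, 1.6, 1.0, 1.2, 0.022, -0.022, -0.111], [4, 1.5, 1.2, 1.1, 0.022, -0.022, -0.111], [4, 1.3, 1.4, 1.1, 0.022, -0.022, -0.111], [4, 1.2, 1.6, 1.0, 0.022, -0.022, -0.111], [4, 1.0, 1.7, 0.9, 0.022, -0.022, -0.111]])

```text
time_s: 7.62
tool_pos: [0.6332, -0.1051, 0.2315]
tool_rot: [176.6, -5.8, 150.9]
force: [-0.1, 0.4, -0.2]
grip_width: 0.0399
```

>>> move_arm(steps=[[4, 0.8, 1.8, 0.9, 0.022, -0.022, -0.111], [4, 0.7, 1.9, 0.8, 0.022, -0.022, -0.111], [4, 0.5, 2.0, 0.8, 0.022, -0.022, -0.111], [4, 0, 0, 0, 0, 0, 0], [4, 0, 0, 0, 0, 0, 0]])

```text
time_s: 8.03
tool_pos: [0.6357, -0.0417, 0.2113]
tool_rot: [179.2, -1.4, 169.7]
force: [-0.7, -0.8, 0.7]
grip_width: 0.04
```

```bash
python3 - <<'E'
from h import *
st()
plan(D([0,.056,.12]),downR(175.76),4)
c=snap('side','s2.png')
E
```

```text
{'time_s': np.float64(8.0333), 'qpos': array([ 40.3572,  27.136 , -51.8528,  85.3564,  20.1903,  78.9138,
        67.0392]), 'tool_pos': array([ 0.6357, -0.0417,  0.2113]), 'tool_rot': array([179.1823,  -1.3958, 169.6999]), 'force': array([-0.717 , -0.7711,  0.6987]), 'grip_width': np.float64(0.04)}
now [ 0.6357 -0.0417  0.2113] [179.18  -1.4  169.7 ] F [-0.7 -0.8  0.7] w 0.04 t 8.03
[[4, -0.13, 0.65, 2.85, 0.005, -0.008, -0.035], [4, -0.13, 0.66, 2.85, 0.005, -0.008, -0.035], [4, -0.13, 0.67, 2.85, 0.006, -0.008, -0.036]]
```

View pics/s2.png

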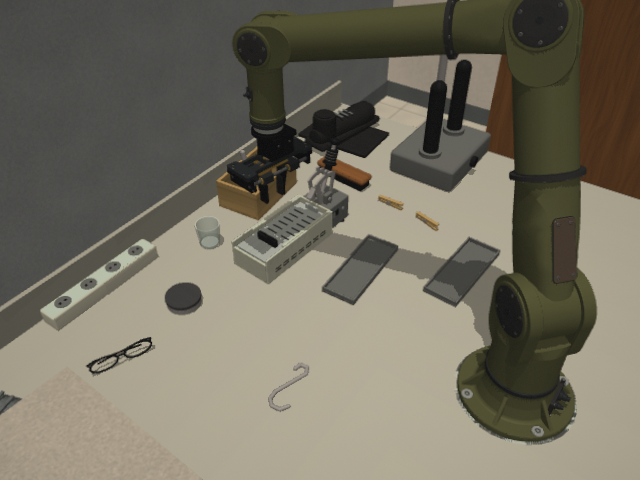

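>>> move_arm(steps=[[4, -0.1, 0.7, 2.6, 0.005, -0.008, -0.035], [4, -0.1, 0.7, 2.6, 0.005, -0.008, -0.035], [4, -0.1, 0.7, 2.6, 0.005, -0.008, -0.035], [4, 0, 0, 0, 0, 0, 0], [4, 0, 0, 0, 0, 0, 0]])

```text
time_s: 8.5
tool_pos: [0.6413, -0.0249, 0.1336]
tool_rot: [-180.0, -0.0, 175.3]
force: [1.0, 0.0, 0.8]
grip_width: 0.0401
```

```bash
python3 - <<'E'
from h import *
st()
plan(D([0,.056,.080]),downR(175.76),4)
c=snap('side');t=snap('top')
b=cv2.resize(t['img'][150:250,260:380],None,fx=3.3,fy=3.3,interpolation=3)
a=cv2.resize(c['img'][150:250,220:340],None,fx=3.3,fy=3.3,interpolation=3)
cv2.imwrite('pics/c6.png',np.hstack([a,b])[:,:,::-1])
E
```

```text
{'time_s': np.float64(8.5), 'qpos': array([ 38.0959,  30.6559, -50.9978,  90.7591,  24.8321,  70.6246,
        67.9261]), 'tool_pos': array([ 0.6413, -0.0249,  0.1336]), 'tool_rot': array([-1.799966e+02, -3.170000e-02,  1.753001e+02]), 'force': array([0.9748, 0.0359, 0.8026]), 'grip_width': np.float64(0.0401)}
now [ 0.6413 -0.0249  0.1336] [-1.800e+02 -3.000e-02  1.753e+02] F [1.  0.  0.8] w 0.0401 t 8.5
[[4, 0.02, 0.16, 2.38, -0.0, -0.0, -0.004], [4, 0.02, 0.16, 2.38, -0.0, -0.001, -0.004]]
```

View pics/c6.png

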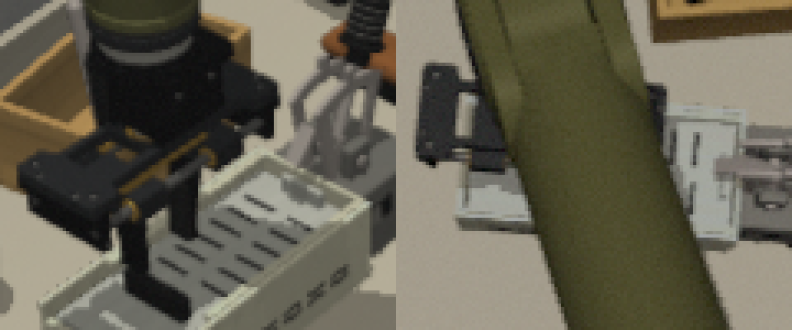

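>>> move_arm(steps=[[4, 0, 0.3, 1.5, 0, 0, -0.005], [4, 0, 0, 1.5, 0, 0, 0], [4, 0, 0, 0.8, 0, 0, 0], [4, 0, 0, 0, 0, 0, 0], [4, 0, 0, 0, 0, 0, 0]])

```text
time_s: 9.02
tool_pos: [0.6422, -0.0208, 0.096]
tool_rot: [180.0, 0.1, 175.7]
force: [0.2, 0.2, 0.3]
grip_width: 0.0403
```

```bash
python3 - <<'E'
from h import *
plan(D([0,.056,.080]),downR(175.76),4)
c=snap('side');
a=cv2.resize(c['img'][170:270,230:330],None,fx=5,fy=5,interpolation=3)
cv2.imwrite('pics/c7.png',np.hstack([a])[:,:,::-1])
E
```

```text
now [ 0.6422 -0.0208  0.096 ] [1.7999e+02 9.0000e-02 1.7572e+02] F [0.2 0.2 0.3] w 0.0403 t 9.02
[[4, 0.1, -0.1, 1.0, 0.0, 0.002, -0.001]]
```

View pics/c7.png

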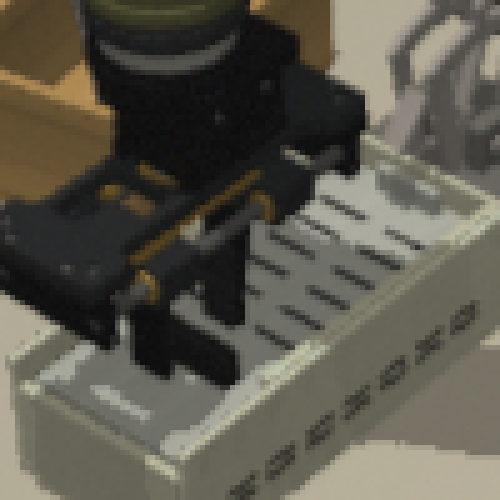

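The fingers straddle the bar (bar at (210,350), tips at (150,375) and (235,325)). Lower 0.9 cm and close.

>>> move_arm(steps=[[4, 0, 0, 0.9, 0, 0, 0], [4, 0, 0, 0, 0, 0, 0], [0.6, 0, 0, 0, 0, 0, 0], [0.6, 0, 0, 0, 0, 0, 0], [0.6, 0, 0, 0, 0, 0, 0]], force=45)

```text
time_s: 9.48
tool_pos: [0.6429, -0.0204, 0.0881]
tool_rot: [180.0, 0.2, 175.7]
force: [-0.5, -0.4, -0.0]
grip_width: 0.0275
```

>>> move_arm(steps=[[0.6, 0, 0, 0, 0, 0, 0], [0.6, 0, 0, 0, 0, 0, 0], [0.6, 0, 0, 0, 0, 0, 0]])

```text
time_s: 9.73
tool_pos: [0.6428, -0.0205, 0.0881]
tool_rot: [180.0, 0.2, 175.7]
force: [-0.7, 0.3, 1.4]
grip_width: 0.0117
```

```bash
python3 -c "
from h import *
st()"
```

```text
{'time_s': np.float64(9.7333), 'qpos': array([ 36.7497,  33.2344, -49.6046,  93.0192,  27.1532,  66.3179,
        66.4259]), 'tool_pos': array([ 0.6428, -0.0205,  0.0881]), 'tool_rot': array([179.9931,   0.1962, 175.7359]), 'force': array([-0.6815,  0.2769,  1.3645]), 'grip_width': np.float64(0.0117)}
```

>>> move_arm(steps=[[0.6, 0, 0, -0.4, 0, 0, 0], [0.6, 0, 0, -0.4, 0, 0, 0], [0.6, 0, 0, 0, 0, 0, 0], [0.6, 0, 0, 0, 0, 0, 0]])

```text
time_s: 10.07
tool_pos: [0.6428, -0.0205, 0.0962]
tool_rot: [180.0, 0.2, 175.7]
force: [-0.2, -0.3, -2.4]
grip_width: 0.0114
```

```bash
python3 - <<'E'
from h import *
st()
c=snap('side');
a=cv2.resize(c['img'][170:280,220:340],None,fx=5,fy=5,interpolation=3)
cv2.imwrite('pics/c8.png',np.hstack([a])[:,:,::-1])
E
```

```text
{'time_s': np.float64(10.0667), 'qpos': array([ 36.9555,  32.7554, -49.8968,  92.6585,  26.7494,  67.0286,
        66.6923]), 'tool_pos': array([ 0.6428, -0.0205,  0.0962]), 'tool_rot': array([179.9908,   0.2066, 175.7321]), 'force': array([-0.2404, -0.2834, -2.4284]), 'grip_width': np.float64(0.0114)}
```

View pics/c8.png

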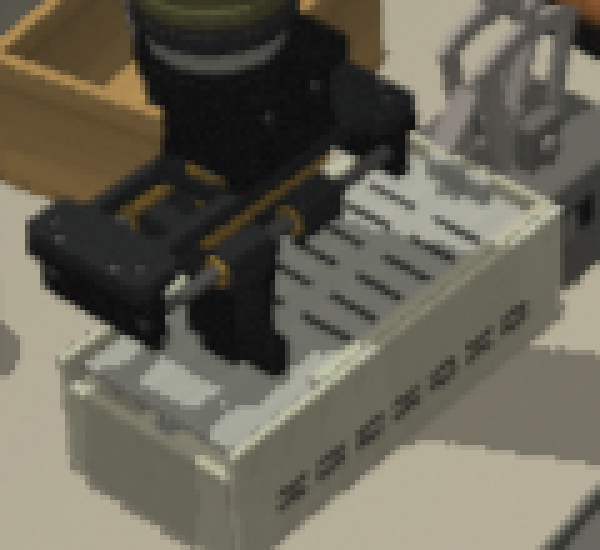

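The lid end has risen (its edge shows above the lip at (170,420)) and the load is about 1.5–2.4 N. Sliding out.

>>> move_arm(steps=[[0.6, 0, 0.6, 0, 0, 0, 0], [0.6, 0, 1.2, 0, 0, 0, 0], [0.6, 0, 1.2, 0, 0, 0, 0]])

```text
time_s: 10.37
tool_pos: [0.6449, 0.0104, 0.0957]
tool_rot: [180.0, 0.2, 175.7]
force: [0.4, 0.5, -1.6]
grip_width: 0.0115
```

```bash
python3 - <<'E'
from h import *
st()
c=snap('side');
a=cv2.resize(c['img'][170:280,220:340],None,fx=5,fy=5,interpolation=3)
cv2.imwrite('pics/c9.png',np.hstack([a])[:,:,::-1])
E
```

```text
{'time_s': np.float64(10.3667), 'qpos': array([ 34.1783,  33.0906, -50.0164,  92.3661,  26.9992,  67.1881,
        63.801 ]), 'tool_pos': array([0.6449, 0.0104, 0.0957]), 'tool_rot': array([1.799651e+02, 1.627000e-01, 1.756930e+02]), 'force': array([ 0.3937,  0.481 , -1.608 ]), 'grip_width': np.float64(0.0115)}
```

View pics/c9.png

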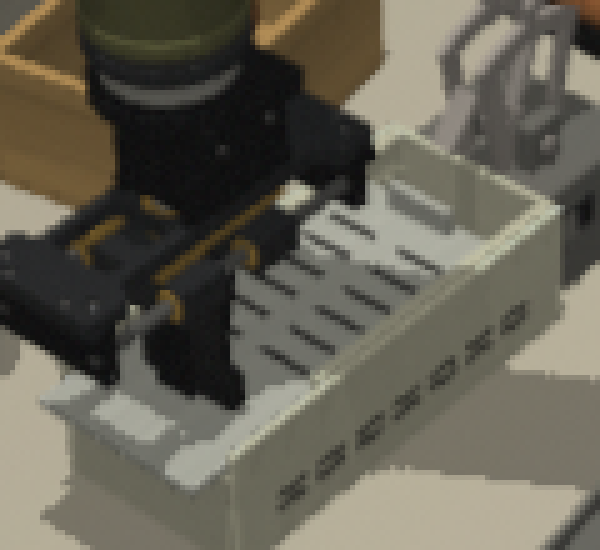

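The lid has passed over the lip and its end sticks out at (190,470). I'll continue, 16 cm more.

>>> move_arm(steps=[[0.6, 0, 1.6, 0, 0, 0, 0], [0.6, 0, 2, 0, 0, 0, 0], [0.6, 0, 2, 0, 0, 0, 0], [0.6, 0, 2, 0, 0, 0, 0], [0.6, 0, 1.6, 0, 0, 0, 0]])

```text
time_s: 10.83
tool_pos: [0.6513, 0.1049, 0.0961]
tool_rot: [179.9, 0.2, 175.9]
force: [-0.4, 1.2, -1.6]
grip_width: 0.0115
```

>>> move_arm(steps=[[0.6, 0, 1.6, 0, 0, 0, 0], [0.6, 0, 2, 0, 0, 0, 0], [0.6, 0, 2, 0, 0, 0, 0], [0.6, 0, 1.4, 0, 0, 0, 0], [0.6, 0, 0, 0, 0, 0, 0]])

```text
time_s: 11.25
tool_pos: [0.6555, 0.1777, 0.0963]
tool_rot: [179.7, 0.2, 176.1]
force: [-1.3, 0.6, -2.2]
grip_width: 0.0115
```

```bash
python3 - <<'E'
from h import *
st()
c=snap('side');
a=cv2.resize(c['img'][140:300,180:340],None,fx=3.7,fy=3.7,interpolation=3)
cv2.imwrite('pics/c10.png',np.hstack([a])[:,:,::-1])
E
```

```text
{'time_s': np.float64(11.25), 'qpos': array([ 17.8675,  37.0468, -49.7738,  87.007 ,  29.2668,  69.4204,
        49.6678]), 'tool_pos': array([0.6555, 0.1777, 0.0963]), 'tool_rot': array([1.797434e+02, 1.539000e-01, 1.761476e+02]), 'force': array([-1.2571,  0.6414, -2.198 ]), 'grip_width': np.float64(0.0115)}
```

View pics/c10.png

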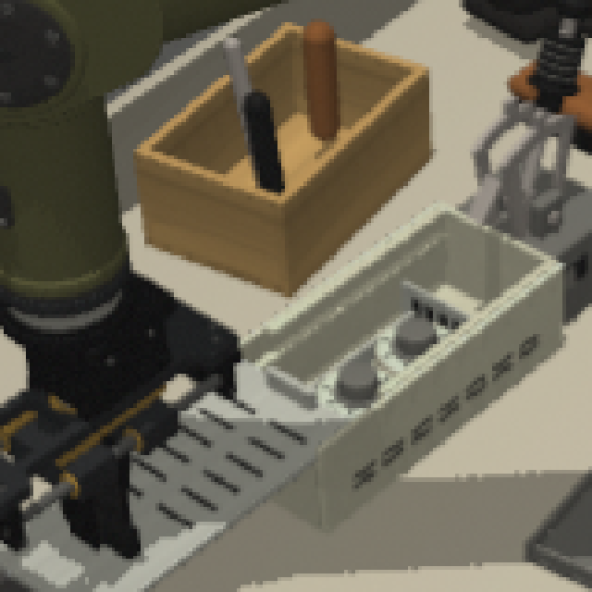

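The lid is clear of the rails, 198 mm out. Two puck buttons are visible at (358,380) and (415,338) in the crop. I'll work out the free landing spot.

```bash
python3 - <<'E'
from h import *
c=snap('top')
for n,u,v in [('tin',227,177),('tinbot',227,191),('hookL',189,293),('hookR',230,291),('hooktop',210,284),('glL',141,174),('glR',184,190),('boxR',108,275),('boxRT',108,215),('tray',297,270),('dryerL',279,220)]:
    print(n,np.round(onz(c,u,v,0.01),3))
E
```

```text
tin [0.713 0.205 0.01 ]
tinbot [0.67  0.204 0.01 ]
hookL [0.363 0.308 0.01 ]
hookR [0.371 0.187 0.01 ]
hooktop [0.391 0.247 0.01 ]
glL [0.72  0.468 0.01 ]
glR [0.672 0.334 0.01 ]
boxR [0.413 0.554 0.01 ]
boxRT [0.594 0.563 0.01 ]
tray [ 0.435 -0.01   0.01 ]
dryerL [0.584 0.045 0.01 ]
```

>>> move_arm(steps=[[0.6, 0, 0, -1.5, 0, 0, 0], [0.6, 0, 0, -2, 0, 0, 0], [0.6, 0, 0, -2, 0, 0, 0], [0.6, 0, 0, 0, 0, 0, 0], [0.6, 0, 0, 0, 0, 0, 0]])

```text
time_s: 11.77
tool_pos: [0.658, 0.1698, 0.153]
tool_rot: [180.0, 0.4, 175.6]
force: [0.2, -0.5, -1.9]
grip_width: 0.0117
```

```bash
python3 - <<'E'
from h import *
st()
plan([.534,.34,.144],downR(175.76),.6,step=.022)
c=snap('side','s3.png')
E
```

```text
{'time_s': np.float64(11.7667), 'qpos': array([ 19.1014,  34.1138, -51.175 ,  84.0652,  27.1703,  74.3901,
        51.1911]), 'tool_pos': array([0.658 , 0.1698, 0.153 ]), 'tool_rot': array([179.9902,   0.3705, 175.6097]), 'force': array([ 0.1679, -0.5017, -1.859 ]), 'grip_width': np.float64(0.0117)}
now [0.658  0.1698 0.153 ] [179.99   0.37 175.61] F [ 0.2 -0.5 -1.9] w 0.0117 t 11.77
[[0.6, 1.37, 1.6, 0.02, 0.0, 0.001, -0.0], [0.6, 1.37, 1.6, 0.02, 0.0, 0.001, -0.0], [0.6, 1.37, 1.6, 0.02, 0.0, 0.001, -0.0], [0.6, 1.37, 1.6, 0.03, 0.0, 0.0, -0.0], [0.6, 1.37, 1.6, 0.03, 0.0, 0.001, -0.0]]
[[0.6, 1.36, 1.6, 0.03, 0.0, 0.0, -0.001], [0.6, 1.36, 1.61, 0.03, 0.0, 0.001, -0.0], [0.6, 1.36, 1.61, 0.03, 0.0, 0.0, -0.001], [0.6, 1.37, 1.61, 0.02, 0.0, 0.001, -0.0], [0.6, 1.36, 1.6, 0.03, 0.0, 0.0, -0.001]]
```

View pics/s3.png

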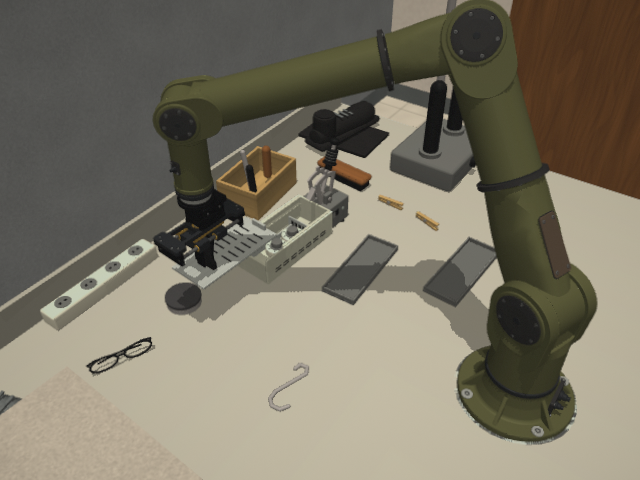

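The lid is held level at (225,250), clear of the dryer. Moving to the free area.

>>> move_arm(steps=[[0.6, 1.4, 1.6, 0, 0, 0, 0], [0.6, 1.4, 1.6, 0, 0, 0, 0], [0.6, 1.4, 1.6, 0, 0, 0, 0], [0.6, 1.4, 1.6, 0, 0, 0, 0], [0.6, 1.4, 1.6, 0, 0, 0, 0]], force=55)

```text
time_s: 12.23
tool_pos: [0.5918, 0.2554, 0.1492]
tool_rot: [-179.9, 0.1, 175.7]
force: [0.3, 0.9, -0.5]
grip_width: 0.0116
```

>>> move_arm(steps=[[0.6, 1.4, 1.6, 1, 0, 0, 0], [0.6, 1.4, 1.6, 1, 0, 0, 0], [0.6, 1.3, 1.6, 1, 0, 0, 0], [0.6, 1.3, 1.6, 1, 0, 0, 0], [0.6, 0, 0, 0, 0, 0, 0]])

```text
time_s: 12.65
tool_pos: [0.5384, 0.3269, 0.1076]
tool_rot: [-180.0, -0.2, 176.1]
force: [-1.6, 0.4, -2.2]
grip_width: 0.0116
```

```bash
python3 - <<'E'
from h import *
st()
plan([.534,.34,.035],downR(175.76),.6,step=.022)
c=snap('side');t=snap('top','t3.png')
cv2.imwrite('pics/s4.png',cv2.resize(c['img'][150:400,50:350],None,fx=2.4,fy=2.4)[:,:,::-1])
E
```

```text
{'time_s': np.float64(12.65), 'qpos': array([  6.8274,  32.0218, -53.3579,  93.7358,  27.094 ,  68.3362,
        33.4257]), 'tool_pos': array([0.5384, 0.3269, 0.1076]), 'tool_rot': array([-179.993 ,   -0.1985,  176.1002]), 'force': array([-1.5636,  0.3573, -2.2261]), 'grip_width': np.float64(0.0116)}
now [0.5384 0.3269 0.1076] [-179.99   -0.2   176.1 ] F [-1.6  0.4 -2.2] w 0.0116 t 12.65
[[0.6, 0.13, 0.32, 1.66, -0.0, -0.001, 0.001], [0.6, 0.13, 0.32, 1.67, -0.0, -0.001, 0.002], [0.6, 0.13, 0.32, 1.66, -0.0, -0.001, 0.001], [0.6, 0.13, 0.31, 1.67, -0.0, -0.0, 0.002]]
```

View pics/s4.png

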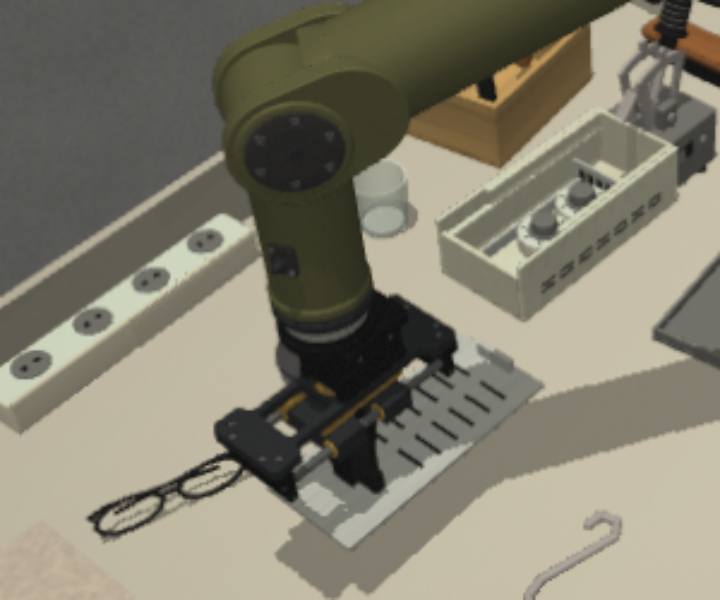

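View pics/t3.png

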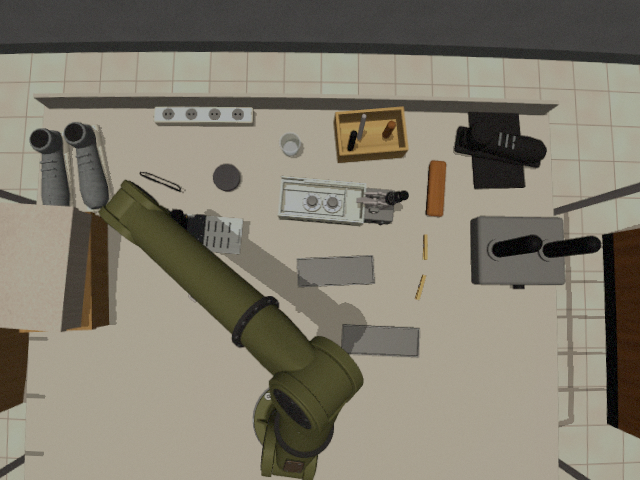

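The spot is clear for the lid. The dryer holds two pucks, at top-view pixels (312,202) and (333,202). Lowering.

>>> move_arm(steps=[[0.6, 0.2, 0.5, 2, 0, 0, 0], [0.6, 0.2, 0.5, 2, 0, 0, 0], [0.6, 0, 0, 1.5, 0, 0, 0], [0.6, 0, 0, 0.8, 0, 0, 0], [0.6, 0, 0, 0, 0, 0, 0]])

```text
time_s: 13.17
tool_pos: [0.5406, 0.3317, 0.0451]
tool_rot: [-179.8, 0.0, 175.6]
force: [0.2, 0.5, -1.5]
grip_width: 0.0115
```

>>> move_arm(steps=[[0.6, 0, 0, 0.3, 0, 0, 0], [0.6, 0, 0, 0.2, 0, 0, 0], [0.6, 0, 0, 0, 0, 0, 0], [0.6, 0, 0, 0, 0, 0, 0]])

```text
time_s: 13.5
tool_pos: [0.5415, 0.3342, 0.0433]
tool_rot: [180.0, 0.2, 175.7]
force: [-0.2, 0.8, -2.3]
grip_width: 0.0115
```

```bash
python3 - <<'E'
from h import *
st()
c=snap('side')
cv2.imwrite('pics/s5.png',cv2.resize(c['img'][250:400,100:300],None,fx=4,fy=4,interpolation=3)[:,:,::-1])
E
```

```text
{'time_s': np.float64(13.5), 'qpos': array([  3.966 ,  36.3253, -50.3683,  95.7939,  31.0756,  62.6413,
        30.0943]), 'tool_pos': array([0.5415, 0.3342, 0.0433]), 'tool_rot': array([179.9659,   0.2384, 175.7186]), 'force': array([-0.1963,  0.794 , -2.3223]), 'grip_width': np.float64(0.0115)}
```

View pics/s5.png

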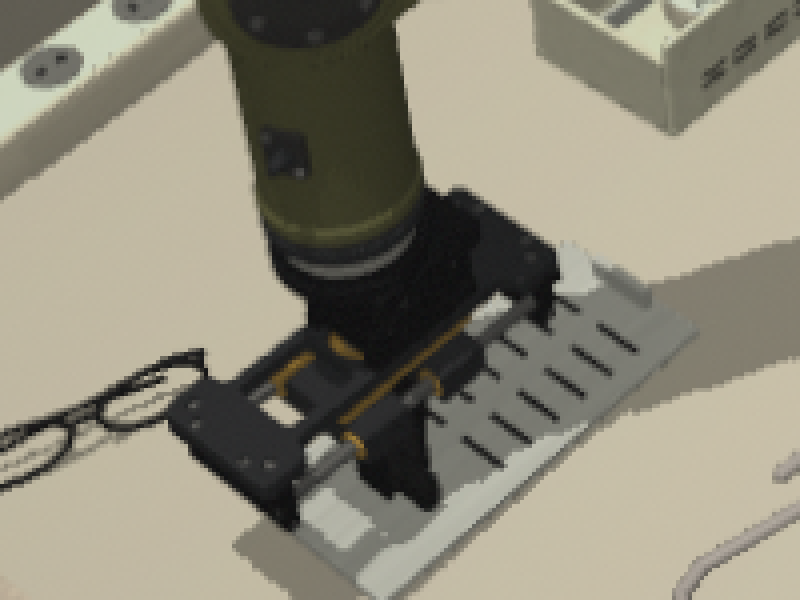

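>>> move_arm(steps=[[0.6, 0, 0, 0.2, 0, 0, 0], [0.6, 0, 0, 0.2, 0, 0, 0], [0.6, 0, 0, 0.1, 0, 0, 0], [0.6, 0, 0, 0, 0, 0, 0]])

```text
time_s: 13.88
tool_pos: [0.5408, 0.3339, 0.0372]
tool_rot: [-180.0, 0.2, 175.7]
force: [1.2, -1.0, -2.8]
grip_width: 0.0115
```

>>> move_arm(steps=[[0.6, 0, 0, 0.1, 0, 0, 0], [0.6, 0, 0, 0, 0, 0, 0], [0.6, 0, 0, 0, 0, 0, 0]])

```text
time_s: 14.13
tool_pos: [0.541, 0.334, 0.0365]
tool_rot: [180.0, 0.2, 175.7]
force: [0.4, 0.0, -2.0]
grip_width: 0.0117
```

>>> move_arm(steps=[[0.6, 0, 0, 0.1, 0, 0, 0], [0.6, 0, 0, 0.1, 0, 0, 0], [0.6, 0, 0, 0, 0, 0, 0], [0.6, 0, 0, 0, 0, 0, 0]])

```text
time_s: 14.47
tool_pos: [0.5411, 0.3341, 0.0361]
tool_rot: [-180.0, 0.2, 175.7]
force: [-3.1, -1.9, 6.7]
grip_width: 0.0114
```

In contact with the shelf (+7 N). Releasing.

>>> move_arm(steps=[[0.6, 0, 0, -0.1, 0, 0, 0], [3.5, 0, 0, 0, 0, 0, 0], [3.5, 0, 0, 0, 0, 0, 0], [3.5, 0, 0, 0, 0, 0, 0], [3.5, 0, 0, 0, 0, 0, 0]])

```text
time_s: 14.88
tool_pos: [0.541, 0.3341, 0.0354]
tool_rot: [180.0, 0.2, 175.7]
force: [-0.3, -0.0, -0.7]
grip_width: 0.0299
```

>>> move_arm(steps=[[3.5, 0, 0, -2, 0, 0, 0], [3.5, 0, 0, -4, 0, 0, 0], [3.5, 0, 0, -4, 0, 0, 0], [3.5, 0, 0, -4, 0, 0, 0], [3.5, 0, 0, 0, 0, 0, 0]])

```text
time_s: 15.3
tool_pos: [0.5434, 0.3376, 0.1843]
tool_rot: [179.5, 0.8, 175.7]
force: [0.9, 1.5, 0.8]
grip_width: 0.0346
```

```bash
python3 - <<'E'
from h import *
st()
c=snap('side');t=snap('top')
cv2.imwrite('pics/s6.png',cv2.resize(c['img'][180:380,100:340],None,fx=3.3,fy=3,interpolation=3)[:,:,::-1])
cv2.imwrite('pics/t6.png',cv2.resize(t['img'][160:300,120:400],(800,400),interpolation=3)[:,:,::-1])
E
```

```text
{'time_s': np.float64(15.3), 'qpos': array([  7.3496,  28.4919, -55.5829,  88.758 ,  24.3806,  74.6733,
        34.573 ]), 'tool_pos': array([0.5434, 0.3376, 0.1843]), 'tool_rot': array([179.5436,   0.7803, 175.7429]), 'force': array([0.8756, 1.4893, 0.7578]), 'grip_width': np.float64(0.0346)}
```

View pics/s6.png

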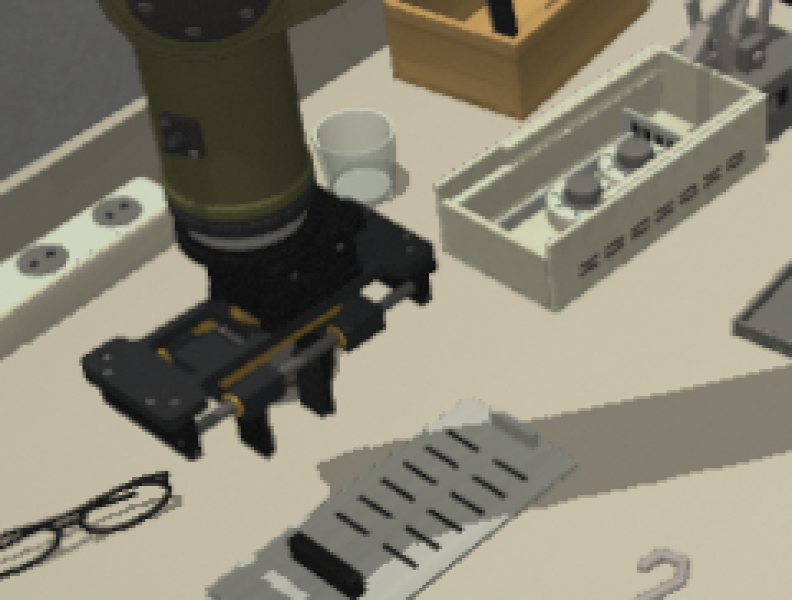

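View pics/t6.png

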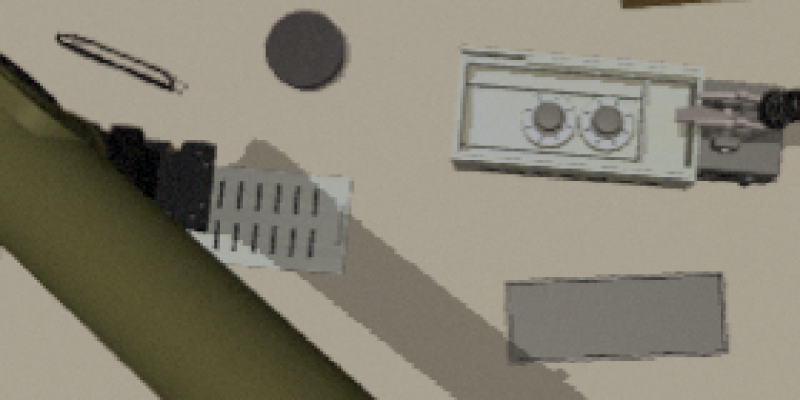

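The lid lies flat with the bar up. Measuring the puck buttons.

```bash
cat > pk.py <<'E'
from h import *
c=snap('top');s=snap('side')
cv2.imwrite('pics/pk.png',np.vstack([cv2.resize(c['img'][175:230,275:375],(800,440),interpolation=3)])[:,:,::-1])
cv2.imwrite('pics/pks.png',cv2.resize(s['img'][195:275,230:340],(800,582),interpolation=3)[:,:,::-1])
E
python3 pk.py
```

```text
(no output)
```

View pics/pk.png

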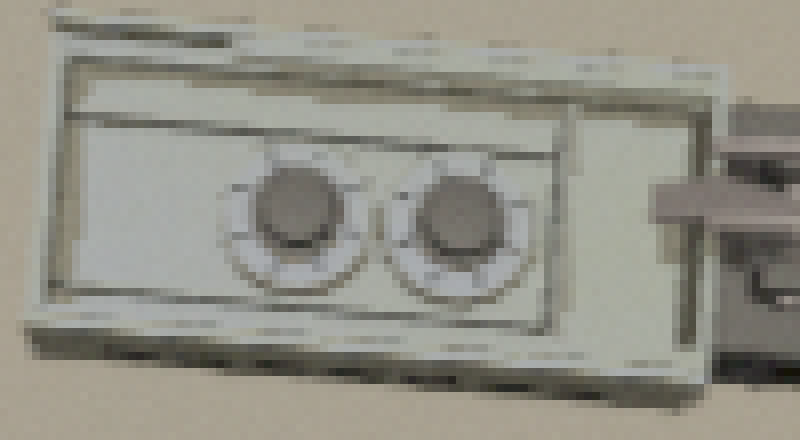

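View pics/pks.png

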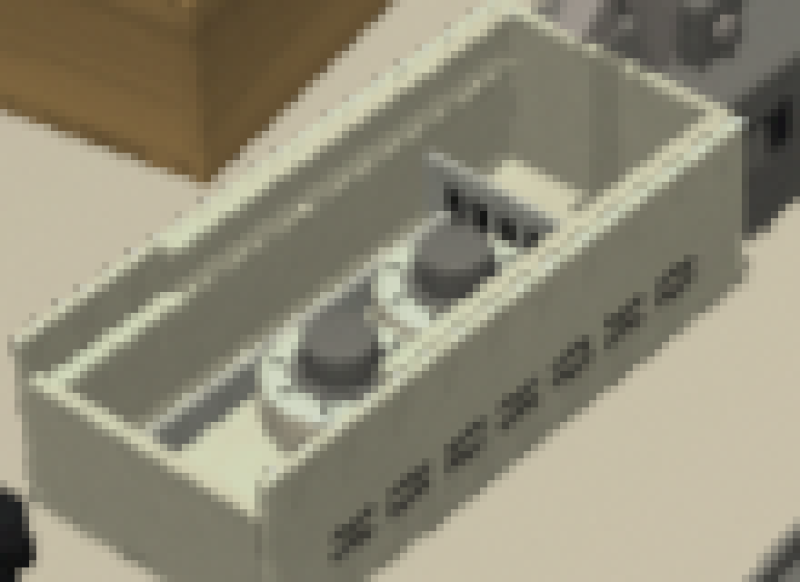

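```bash
python3 - <<'E'
from h import *
c=snap('top');s=snap('side')
T=lambda u,v:(275+(u+.5)/8-.5,175+(v+.5)/8-.5)
S=lambda u,v:(230+(u+.5)/7.27-.5,195+(v+.5)/7.27-.5)
for n,a,b in [('A',(298,203),(342,335)),('B',(460,212),(456,245))]:
    p=onz(c,*T(*a),.044);print(n,p,toD(p),'tri',tri(c,T(*a),s,S(*b)))
    q=onz(s,*S(*b),.044);print(toD(q))
E
```

```text
A [ 0.63974309 -0.051249    0.044     ] [0.00079478 0.02638196 0.044     ] tri (array([ 0.63873092, -0.05187072,  0.0440864 ]), np.float64(0.0023247537249911263))
[-0.00115051  0.02505819  0.044     ]
B [ 0.63721693 -0.11060752  0.044     ] [ 0.00266405 -0.03300088  0.044     ] tri (array([ 0.63552997, -0.11138438,  0.04539355]), np.float64(0.00331736637244401))
[ 0.00070129 -0.03595376  0.044     ]
```

```bash
python3 - <<'E'
from h import *
plan(D([0,.0257,.16]),downR(85.76),4.5)
E
```

```text
now [0.5399 0.3333 0.1736] [-1.7991e+02  4.0000e-02  1.7574e+02] F [0.1 0.2 0.1] w 0.0352 t 15.6
[[4.5, -0.91, -2.69, 0.06, -0.0, 0.0, 0.112], [4.5, -1.21, -2.57, 0.06, -0.0, 0.0, 0.112], [4.5, -1.48, -2.42, 0.06, -0.0, 0.0, 0.112], [4.5, -1.75, -2.24, 0.06, -0.0, 0.0, 0.112], [4.5, -1.99, -2.03, 0.06, -0.0, 0.0, 0.112]]
[[4.5, -2.2, -1.8, 0.06, -0.0, 0.0, 0.112], [4.5, -2.39, -1.54, 0.06, -0.0, 0.0, 0.112], [4.5, -2.54, -1.26, 0.06, -0.0, 0.0, 0.112], [4.5, -2.67, -0.97, 0.06, 0.0, 0.0, 0.112], [4.5, -2.76, -0.67, 0.06, 0.0, 0.0, 0.112]]
[[4.5, -2.82, -0.35, 0.06, 0.0, 0.0, 0.113], [4.5, -2.84, -0.04, 0.06, 0.0, 0.001, 0.112], [4.5, -2.83, 0.28, 0.05, 0.0, 0.0, 0.113], [4.5, -2.77, 0.61, 0.06, 0.0, 0.001, 0.112]]
```

>>> move_arm(steps=[[4.5, -0.9, -2.7, 0, 0, 0, 0.112], [4.5, -1.2, -2.6, 0, 0, 0, 0.112], [4.5, -1.5, -2.4, 0, 0, 0, 0.112], [4.5, -1.7, -2.2, 0, 0, 0, 0.112], [4.5, -2.0, -2.0, 0, 0, 0, 0.112]])

```text
time_s: 16.02
tool_pos: [0.5753, 0.1954, 0.174]
tool_rot: [-180.0, 0.0, 143.3]
force: [-0.1, -0.3, 0.8]
grip_width: 0.0448
```

>>> move_arm(steps=[[4.5, -2.2, -1.8, 0, 0, 0, 0.112], [4.5, -2.4, -1.5, 0, 0, 0, 0.112], [4.5, -2.5, -1.3, 0, 0, 0, 0.112], [4.5, -2.7, -1.0, 0, 0, 0, 0.112], [4.5, -2.8, -0.7, 0, 0, 0, 0.112]])

```text
time_s: 16.43
tool_pos: [0.6102, 0.0573, 0.1742]
tool_rot: [180.0, 0.0, 111.3]
force: [0.8, 0.1, 0.2]
grip_width: 0.0451
```

>>> move_arm(steps=[[4.5, -2.8, -0.3, 0, 0, 0, 0.112], [4.5, -2.8, 0, 0, 0, 0, 0.112], [4.5, -2.8, 0.3, 0, 0, 0, 0.112], [4.5, 0, 0, 0, 0, 0, 0], [4.5, 0, 0, 0, 0, 0, 0]])

```text
time_s: 16.85
tool_pos: [0.6323, -0.0254, 0.1739]
tool_rot: [180.0, 0.0, 92.1]
force: [1.5, -0.2, 0.3]
grip_width: 0.0452
```

```bash
python3 - <<'E'
from h import *
st()
plan(D([0,.0257,.11]),downR(85.76),4.5)
c=snap('side','s7.png')
E
```

```text
{'time_s': np.float64(16.85), 'qpos': array([ 27.6206,  22.4965, -35.1446,  90.153 ,  13.4481,  71.6201,
        -7.6418]), 'tool_pos': array([ 0.6323, -0.0254,  0.1739]), 'tool_rot': array([1.799981e+02, 2.600000e-02, 9.208950e+01]), 'force': array([ 1.4787, -0.2165,  0.3049]), 'grip_width': np.float64(0.0452)}
now [ 0.6323 -0.0254  0.1739] [1.800e+02 3.000e-02 9.209e+01] F [ 1.5 -0.2  0.3] w 0.0452 t 16.85
[[4.5, -1.34, 0.28, 2.89, 0.0, 0.0, 0.055], [4.5, -1.31, 0.35, 2.9, 0.0, 0.0, 0.055]]
```

View pics/s7.png

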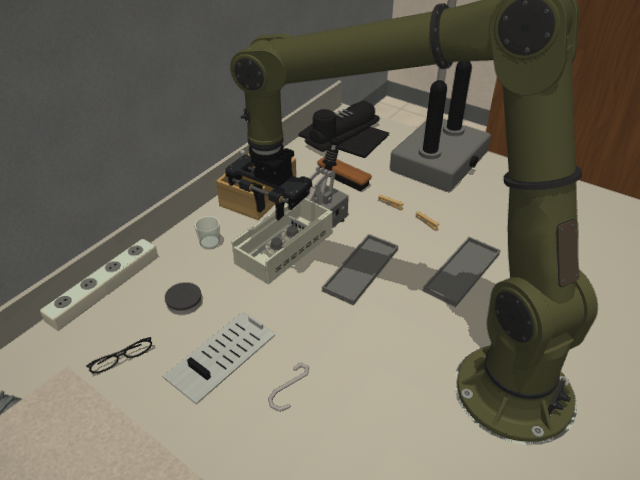

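```bash
python3 - <<'E'
from h import *
c=snap('top')
print(onz(c,340,161,.0),onz(c,340,157,.07),onz(c,352,147,.10))
E
```

```text
[ 0.77005802 -0.13727434  0.        ] [ 0.76225195 -0.13113888  0.07      ] [ 0.7832263 -0.1625705  0.1      ]
```

>>> move_arm(steps=[[4.5, -1.3, 0.3, 2.5, 0, 0, 0.055], [4.5, -1.3, 0.3, 2.5, 0, 0, 0.055], [4.5, 0, 0, 0, 0, 0, 0], [4.5, 0, 0, 0, 0, 0, 0]])

```text
time_s: 17.28
tool_pos: [0.6379, -0.0474, 0.1243]
tool_rot: [-179.9, -0.1, 86.2]
force: [0.3, -0.2, 0.6]
grip_width: 0.0448
```

```bash
python3 - <<'E'
from h import *
plan(D([0,.0257,.0495]),downR(85.76),4.5)
c=snap('side')
cv2.imwrite('pics/s8.png',cv2.resize(c['img'][150:280,220:350],None,fx=4.5,fy=4.5,interpolation=3)[:,:,::-1])
E
```

```text
now [ 0.6379 -0.0474  0.1243] [-1.7994e+02 -5.0000e-02  8.6150e+01] F [ 0.3 -0.2  0.6] w 0.0448 t 17.28
[[4.5, -0.22, 0.07, 3.44, -0.0, -0.0, 0.003], [4.5, -0.22, 0.07, 3.44, -0.001, -0.001, 0.004]]
```

View pics/s8.png

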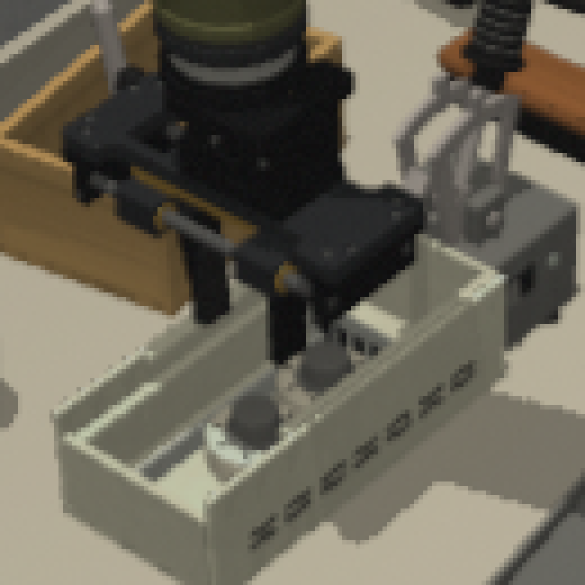

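Aligned above puck A, with the body about 3 cm clear of the wooden box. Descending.

>>> move_arm(steps=[[4.5, -0.4, 0.1, 1.5, 0, 0, 0.007], [4.5, 0, 0, 2, 0, 0, 0], [4.5, 0, 0, 1.5, 0, 0, 0], [4.5, 0, 0, 0, 0, 0, 0], [4.5, 0, 0, 0, 0, 0, 0]])

```text
time_s: 17.75
tool_pos: [0.6401, -0.0514, 0.0759]
tool_rot: [179.8, -0.0, 85.7]
force: [-0.2, 0.4, 0.7]
grip_width: 0.0451
```

```bash
python3 - <<'E'
from h import *
plan(D([0,.0257,.0495]),downR(85.76),4.5)
c=snap('side')
cv2.imwrite('pics/s9.png',cv2.resize(c['img'][180:280,220:340],None,fx=5,fy=5,interpolation=3)[:,:,::-1])
E
```

```text
now [ 0.6401 -0.0514  0.0759] [ 1.7985e+02 -5.0000e-02  8.5700e+01] F [-0.2  0.4  0.7] w 0.0451 t 17.75
[[4.5, -0.05, -0.12, 2.04, 0.003, -0.001, -0.001]]
```

View pics/s9.png

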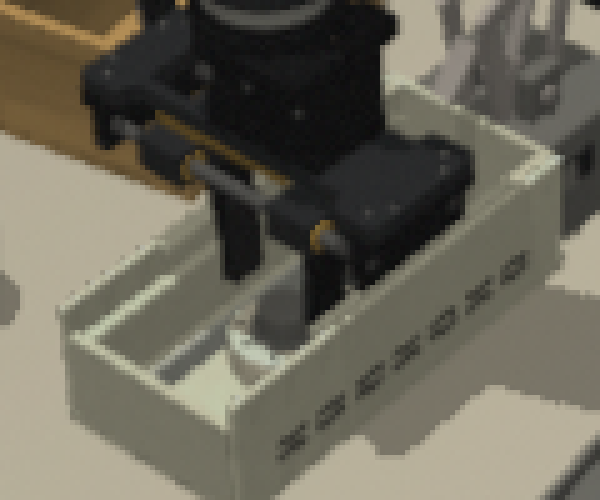

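>>> move_arm(steps=[[4.5, 0, -0.1, 1.2, 0, 0, 0], [4.5, 0, 0, 0.7, 0, 0, 0], [2, 0, 0, 0, 0, 0, 0], [2, 0, 0, 0, 0, 0, 0], [2, 0, 0, 0, 0, 0, 0]], force=35)

```text
time_s: 18.22
tool_pos: [0.6395, -0.0524, 0.057]
tool_rot: [179.8, -0.0, 85.6]
force: [0.3, -0.2, -0.4]
grip_width: 0.032
```

>>> move_arm(steps=[[2, 0, 0, 0, 0, 0, 0], [2, 0, 0, 0, 0, 0, 0], [2, 0, 0, 0, 0, 0, 0]])

```text
time_s: 18.47
tool_pos: [0.6397, -0.0524, 0.0573]
tool_rot: [179.8, -0.0, 85.6]
force: [1.4, -0.6, 0.0]
grip_width: 0.027
```

Gripped at 27 mm. Lifting straight up.

>>> move_arm(steps=[[2, 0, 0, -1.5, 0, 0, 0], [2, 0, 0, -2.5, 0, 0, 0], [2, 0, 0, -2.5, 0, 0, 0], [2, 0, 0, -2.5, 0, 0, 0], [2, 0, 0, -2, 0, 0, 0]], force=45)

```text
time_s: 18.88
tool_pos: [0.6393, -0.0522, 0.17]
tool_rot: [179.7, -0.0, 85.6]
force: [1.0, 0.9, -1.2]
grip_width: 0.0267
```

>>> move_arm(steps=[[2, 0, 0, 0, 0, 0, 0]])

```text
time_s: 18.97
tool_pos: [0.6416, -0.0521, 0.1731]
tool_rot: [179.3, 0.0, 85.6]
force: [1.0, 0.4, -0.3]
grip_width: 0.0261
```

```bash
python3 - <<'E'
from h import *
st()
plan([.437,-.124,.155],downR(85.76),2,step=.022)
c=snap('side')
cv2.imwrite('pics/s10.png',cv2.resize(c['img'][120:280,220:380],None,fx=3.5,fy=3.5,interpolation=3)[:,:,::-1])
E
```

```text
{'time_s': np.float64(18.9667), 'qpos': array([ 28.4477,  23.0445, -33.4824,  89.1955,  13.3036,  71.0788,
       -11.5065]), 'tool_pos': array([ 0.6416, -0.0521,  0.1731]), 'tool_rot': array([1.793343e+02, 1.790000e-02, 8.561140e+01]), 'force': array([ 1.0342,  0.3754, -0.28  ]), 'grip_width': np.float64(0.0261)}
now [ 0.6416 -0.0521  0.1731] [1.7933e+02 2.0000e-02 8.5610e+01] F [ 1.   0.4 -0.3] w 0.0261 t 18.97
[[2, -0.87, -1.99, 0.1, 0.001, 0.0, -0.0], [2, -0.87, -1.99, 0.1, 0.001, 0.0, -0.0], [2, -0.87, -1.99, 0.1, 0.001, 0.0, -0.0], [2, -0.88, -1.98, 0.1, 0.001, 0.0, -0.0], [2, -0.87, -1.99, 0.11, 0.001, 0.0, -0.0]]
[[2, -0.88, -1.98, 0.11, 0.001, 0.0, -0.001], [2, -0.87, -1.99, 0.11, 0.001, 0.0, -0.0], [2, -0.87, -1.98, 0.11, 0.002, 0.0, -0.001], [2, -0.87, -1.99, 0.12, 0.001, 0.0, -0.0], [2, -0.87, -1.98, 0.12, 0.002, 0.0, -0.001]]
```

View pics/s10.png

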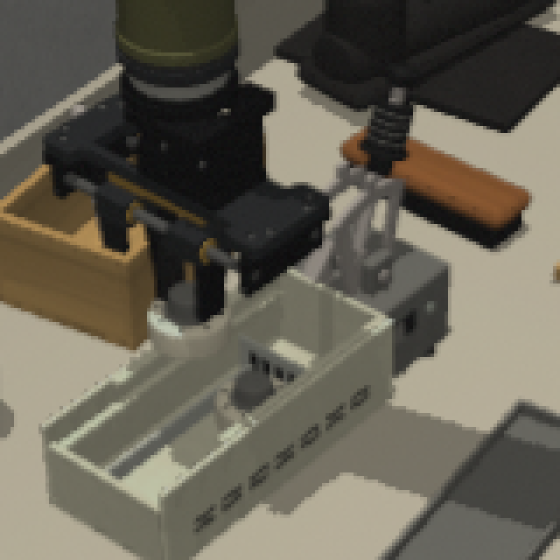

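The puck is held and clear of the walls. Carrying it to the tray's middle.

>>> move_arm(steps=[[2, -0.9, -2, 0, 0, 0, 0], [2, -0.9, -2, 0, 0, 0, 0], [2, -0.9, -2, 0, 0, 0, 0], [2, -0.9, -2, 0, 0, 0, 0], [2, -0.9, -2, 0, 0, 0, 0]])

```text
time_s: 19.43
tool_pos: [0.5337, -0.0898, 0.1652]
tool_rot: [180.0, -0.0, 85.6]
force: [-0.3, -0.1, -1.3]
grip_width: 0.0269
```

>>> move_arm(steps=[[2, -0.9, -2, 0.6, 0, 0, 0], [2, -0.9, -2, 0.6, 0, 0, 0], [2, -0.9, -2, 0.6, 0, 0, 0], [2, -0.9, -2, 0.6, 0, 0, 0], [2, 0, 0, 0, 0, 0, 0]])

```text
time_s: 19.85
tool_pos: [0.4475, -0.121, 0.1396]
tool_rot: [-179.7, 0.0, 85.4]
force: [-0.2, -0.9, -1.3]
grip_width: 0.0263
```

```bash
python3 - <<'E'
from h import *
st()
plan([.437,-.124,.0475],downR(85.76),2,step=.022)
c=snap('side')
cv2.imwrite('pics/s11.png',cv2.resize(c['img'][150:320,280:480],None,fx=3.5,fy=3.5,interpolation=3)[:,:,::-1])
E
```

```text
{'time_s': np.float64(19.85), 'qpos': array([ 43.4806,   2.2629, -32.0247, 115.1518,   1.4369,  63.214 ,
         6.2286]), 'tool_pos': array([ 0.4475, -0.121 ,  0.1396]), 'tool_rot': array([-1.797148e+02,  4.910000e-02,  8.540640e+01]), 'force': array([-0.1994, -0.9325, -1.3445]), 'grip_width': np.float64(0.0263)}
now [ 0.4475 -0.121   0.1396] [-1.7971e+02  5.0000e-02  8.5410e+01] F [-0.2 -0.9 -1.3] w 0.0263 t 19.85
[[2, -0.09, -0.24, 2.15, -0.001, 0.0, -0.002], [2, -0.09, -0.25, 2.15, -0.001, 0.0, -0.001], [2, -0.1, -0.25, 2.16, -0.001, 0.0, -0.002], [2, -0.09, -0.25, 2.15, -0.002, 0.001, -0.001]]
```

View pics/s11.png

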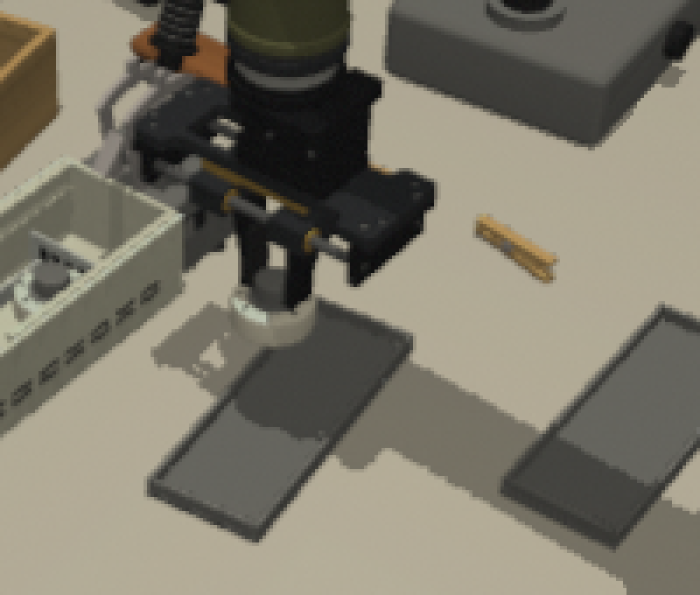

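>>> move_arm(steps=[[2, -0.2, -0.5, 2, 0, 0, 0], [2, -0.1, -0.5, 2, 0, 0, 0], [2, 0, 0, 2, 0, 0, 0], [2, 0, 0, 1.2, 0, 0, 0], [2, 0, 0, 0, 0, 0, 0]])

```text
time_s: 20.32
tool_pos: [0.4416, -0.1204, 0.0676]
tool_rot: [-179.9, -0.1, 85.7]
force: [-0.2, 0.9, -0.5]
grip_width: 0.0264
```

>>> move_arm(steps=[[2, 0, 0, 0, 0, 0, 0]])

```text
time_s: 20.4
tool_pos: [0.4434, -0.1209, 0.0698]
tool_rot: [179.9, -0.1, 85.7]
force: [-0.6, -0.2, -0.1]
grip_width: 0.0265
```

```bash
python3 - <<'E'
from h import *
st()
plan([.437,-.124,.0475],downR(85.76),2,step=.022)
c=snap('side')
cv2.imwrite('pics/s12.png',cv2.resize(c['img'][180:320,300:440],None,fx=4,fy=4,interpolation=3)[:,:,::-1])
E
```

```text
{'time_s': np.float64(20.4), 'qpos': array([ 42.7427,   7.1909, -32.011 , 119.6877,   4.5747,  54.2106,
         3.9178]), 'tool_pos': array([ 0.4434, -0.1209,  0.0698]), 'tool_rot': array([ 1.799079e+02, -8.500000e-02,  8.565690e+01]), 'force': array([-0.6042, -0.2021, -0.0555]), 'grip_width': np.float64(0.0265)}
now [ 0.4434 -0.1209  0.0698] [ 1.7991e+02 -9.0000e-02  8.5660e+01] F [-0.6 -0.2 -0.1] w 0.0265 t 20.4
[[2, -0.36, -0.61, 1.63, 0.002, -0.001, -0.002]]
```

View pics/s12.png

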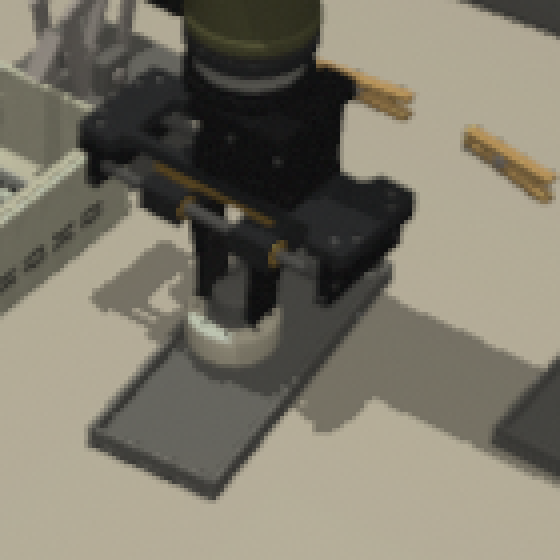

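>>> move_arm(steps=[[2, -0.3, -0.6, 0.5, 0, 0, 0], [2, 0, 0, 0.5, 0, 0, 0], [2, 0, 0, 0.2, 0, 0, 0], [2, 0, 0, 0, 0, 0, 0]])

```text
time_s: 20.78
tool_pos: [0.4369, -0.1242, 0.058]
tool_rot: [179.8, -0.0, 85.6]
force: [-1.1, 0.6, -1.9]
grip_width: 0.0265
```

>>> move_arm(steps=[[2, 0, 0, 0.1, 0, 0, 0], [2, 0, 0, 0, 0, 0, 0]])

```text
time_s: 20.95
tool_pos: [0.4374, -0.1241, 0.0573]
tool_rot: [179.8, -0.0, 85.6]
force: [-0.3, 0.4, -0.8]
grip_width: 0.0265
```

>>> move_arm(steps=[[2, 0, 0, 0.1, 0, 0, 0], [2, 0, 0, 0, 0, 0, 0], [2, 0, 0, 0, 0, 0, 0]])

```text
time_s: 21.2
tool_pos: [0.4373, -0.1241, 0.0563]
tool_rot: [179.8, -0.0, 85.6]
force: [0.2, -0.4, -1.6]
grip_width: 0.0263
```

>>> move_arm(steps=[[2, 0, 0, 0.1, 0, 0, 0], [2, 0, 0, 0, 0, 0, 0], [2, 0, 0, 0, 0, 0, 0]])

```text
time_s: 21.45
tool_pos: [0.4372, -0.1241, 0.0552]
tool_rot: [179.8, -0.0, 85.6]
force: [0.5, -0.6, -1.3]
grip_width: 0.0263
```

>>> move_arm(steps=[[2, 0, 0, 0.1, 0, 0, 0], [2, 0, 0, 0, 0, 0, 0], [2, 0, 0, 0, 0, 0, 0]])

```text
time_s: 21.7
tool_pos: [0.4373, -0.1242, 0.0551]
tool_rot: [179.8, 0.0, 85.6]
force: [-2.6, 0.1, 8.0]
grip_width: 0.0268
```

```bash
python3 - <<'E'
from h import *
st()
c=snap('side')
cv2.imwrite('pics/s13.png',cv2.resize(c['img'][200:310,320:430],None,fx=5,fy=5,interpolation=3)[:,:,::-1])
E
```

```text
{'time_s': np.float64(21.7), 'qpos': array([ 42.9029,   7.8875, -31.7195, 121.0305,   5.2333,  52.2082,
         3.833 ]), 'tool_pos': array([ 0.4373, -0.1242,  0.0551]), 'tool_rot': array([1.798449e+02, 1.510000e-02, 8.560780e+01]), 'force': array([-2.5778,  0.0724,  7.9999]), 'grip_width': np.float64(0.0268)}
```

View pics/s13.png

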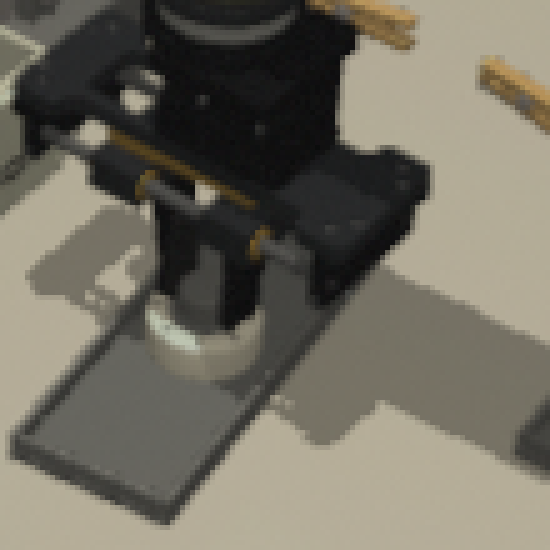

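It touched the tray floor at the expected height. Releasing and lifting.

>>> move_arm(steps=[[2, 0, 0, -0.1, 0, 0, 0], [4.5, 0, 0, 0, 0, 0, 0], [4.5, 0, 0, 0, 0, 0, 0], [4.5, 0, 0, 0, 0, 0, 0], [4.5, 0, 0, 0, 0, 0, 0]])

```text
time_s: 22.17
tool_pos: [0.4373, -0.1242, 0.0552]
tool_rot: [179.8, -0.0, 85.6]
force: [0.9, -1.0, -0.2]
grip_width: 0.0424
```

>>> move_arm(steps=[[4.5, 0, 0, -2, 0, 0, 0], [4.5, 0, 0, -3.5, 0, 0, 0], [4.5, 0, 0, -3.5, 0, 0, 0], [4.5, 0, 0, -2.5, 0, 0, 0], [4.5, 0, 0, 0, 0, 0, 0]])

```text
time_s: 22.58
tool_pos: [0.4403, -0.1251, 0.1757]
tool_rot: [179.3, 0.2, 85.6]
force: [0.8, -0.9, 0.2]
grip_width: 0.0448
```

```bash
python3 - <<'E'
from h import *
st()
plan(D([0,-.0345,.16]),downR(85.76),4.5,step=.035)
c=snap('side')
cv2.imwrite('pics/s14.png',cv2.resize(c['img'][170:310,230:430],None,fx=4,fy=4,interpolation=3)[:,:,::-1])
E
```

```text
{'time_s': np.float64(22.5833), 'qpos': array([ 44.8984,  -1.7719, -31.6016, 114.2018,  -0.926 ,  66.5794,
         9.2692]), 'tool_pos': array([ 0.4403, -0.1251,  0.1757]), 'tool_rot': array([179.2903,   0.1908,  85.6022]), 'force': array([ 0.7759, -0.9251,  0.1635]), 'grip_width': np.float64(0.0448)}
now [ 0.4403 -0.1251  0.1757] [179.29   0.19  85.6 ] F [ 0.8 -0.9  0.2] w 0.0448 t 22.58
[[4.5, 0.47, 3.21, 0.2, 0.002, 0.001, -0.0], [4.5, 0.47, 3.21, 0.19, 0.002, 0.0, -0.001], [4.5, 0.46, 3.21, 0.19, 0.002, 0.001, -0.0], [4.5, 0.46, 3.21, 0.18, 0.002, 0.0, -0.001], [4.5, 0.46, 3.21, 0.17, 0.002, 0.001, -0.0]]
[[4.5, 0.46, 3.2, 0.17, 0.002, 0.0, -0.001]]
```

View pics/s14.png

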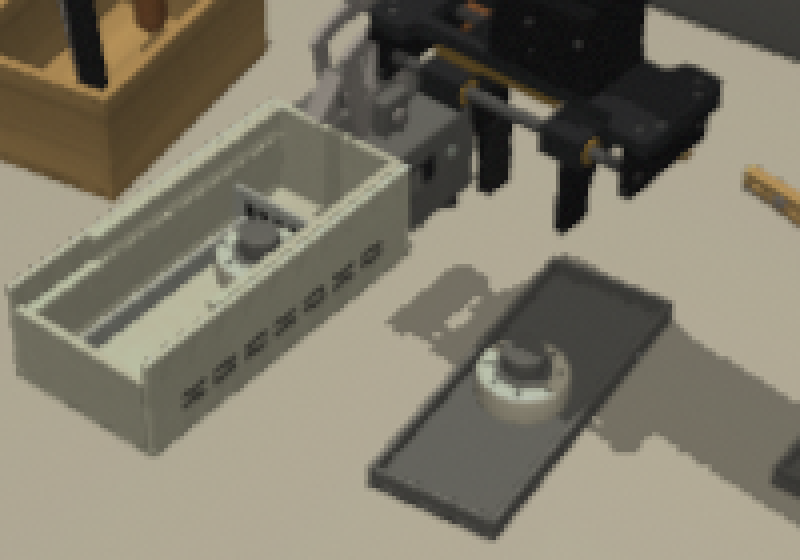

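Puck A sits upright in the tray at (523,385) in the crop, and B is still by the baffle. Going to B.

>>> move_arm(steps=[[4.5, 0.5, 3.2, 0, 0, 0, 0], [4.5, 0.5, 3.2, 0, 0, 0, 0], [4.5, 0.5, 3.2, 0, 0, 0, 0], [4.5, 0.5, 3.2, 0, 0, 0, 0], [4.5, 0.4, 3.2, 0, 0, 0, 0]])

```text
time_s: 23.05
tool_pos: [0.5988, -0.1121, 0.1687]
tool_rot: [180.0, -0.0, 85.6]
force: [-0.5, -0.1, 0.8]
grip_width: 0.0446
```

>>> move_arm(steps=[[4.5, 0.4, 3, 0.5, 0, 0, 0], [4.5, 0, 0, 2, 0, 0, 0], [4.5, 0, 0, 2, 0, 0, 0], [4.5, 0, 0, 0, 0, 0, 0], [4.5, 0, 0, 0, 0, 0, 0]])

```text
time_s: 23.47
tool_pos: [0.6269, -0.1104, 0.1232]
tool_rot: [-179.9, -0.1, 85.6]
force: [-0.4, 0.0, 1.0]
grip_width: 0.0453
```

```bash
python3 - <<'E'
from h import *
st()
plan(D([0,-.0345,.0495]),downR(85.76),4.5,step=.035)
c=snap('side')
cv2.imwrite('pics/s15.png',cv2.resize(c['img'][150:280,220:350],None,fx=4.5,fy=4.5,interpolation=3)[:,:,::-1])
E
```

```text
{'time_s': np.float64(23.4667), 'qpos': array([ 33.3779,  25.1777, -32.7691,  92.4832,  14.44  ,  66.7387,
        -7.0437]), 'tool_pos': array([ 0.6269, -0.1104,  0.1232]), 'tool_rot': array([-1.798866e+02, -6.640000e-02,  8.563380e+01]), 'force': array([-0.3844,  0.0261,  0.9918]), 'grip_width': np.float64(0.0453)}
now [ 0.6269 -0.1104  0.1232] [-1.7989e+02 -7.0000e-02  8.5630e+01] F [-0.4  0.   1. ] w 0.0453 t 23.47
[[4.5, -0.05, 0.39, 3.39, -0.001, -0.001, -0.001], [4.5, -0.05, 0.39, 3.38, -0.001, -0.0, -0.001]]
```

View pics/s15.png

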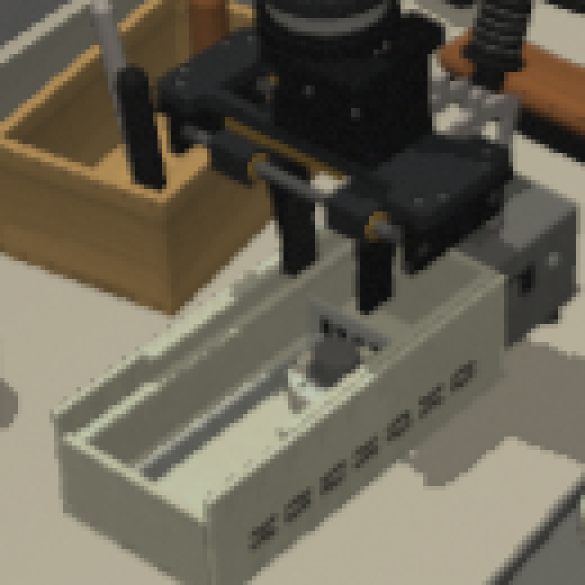

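Compared with the earlier picture the button has shifted about 2 px towards the baffle, so I'll re-measure B.

```bash
python3 - <<'E'
from h import *
s=snap('side');c=snap('top')
cv2.imwrite('pics/s16.png',cv2.resize(s['img'][215:245,275:315],None,fx=16,fy=16,interpolation=0)[:,:,::-1])
cv2.imwrite('pics/t16.png',cv2.resize(c['img'][175:230,275:375],(800,440),interpolation=3)[:,:,::-1])
E
```

```text
(no output)
```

View pics/s16.png

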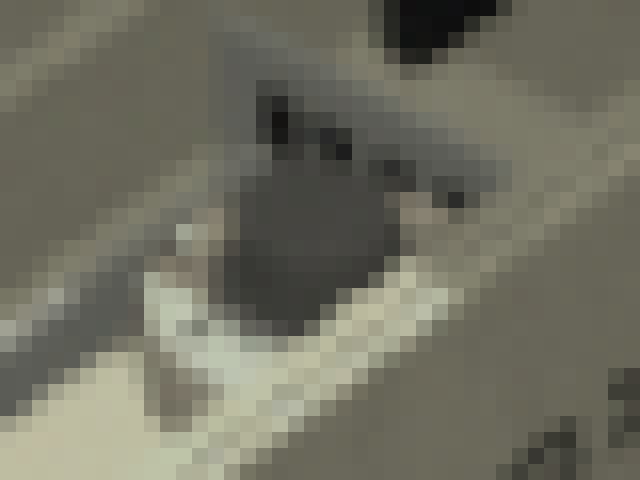

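View pics/t16.png

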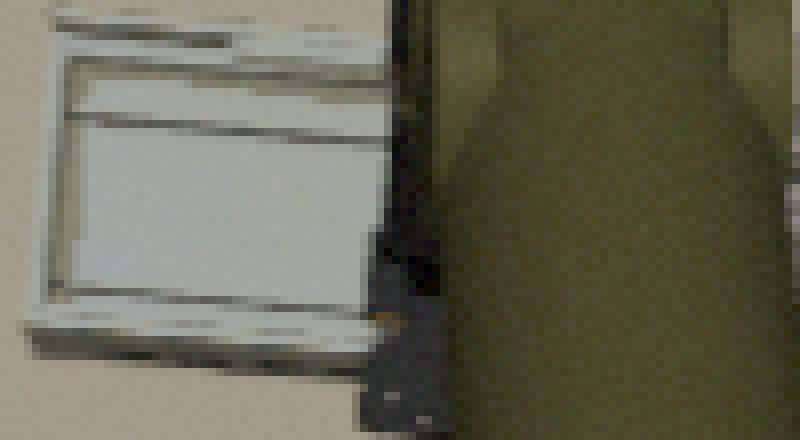

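```bash
python3 - <<'E'
from h import *
s=snap('side')
for u,v in [(294.5,227.3),(292.2,228.2)]:
    p=onz(s,u,v,.044);print(p,toD(p))
E
```

```text
[ 0.63279045 -0.11974262  0.044     ] [-0.00107493 -0.04243823  0.044     ]
[ 0.63539844 -0.11349103  0.044     ] [ 0.00106373 -0.03601094  0.044     ]
```

B is now at about y = -41 mm in dryer coordinates; it was nudged about 6 mm, still short of the baffle. Using that.

```bash
python3 - <<'E'
from h import *
plan(D([0,-.041,.0495]),downR(85.76),4.5,step=.035)
E
```

```text
now [ 0.6292 -0.111   0.1273] [1.797e+02 2.000e-02 8.560e+01] F [0.3 0.1 0.6] w 0.0451 t 23.67
[[4.5, -0.23, 0.17, 2.39, 0.002, 0.0, -0.001], [4.5, -0.24, 0.17, 2.39, 0.002, 0.0, -0.001], [4.5, -0.23, 0.17, 2.4, 0.001, 0.0, -0.001]]
```

>>> move_arm(steps=[[4.5, -0.7, 0.5, 1, 0.005, 0, 0], [4.5, 0, 0, 2, 0, 0, 0], [4.5, 0, 0, 2, 0, 0, 0], [4.5, 0, 0, 0, 0, 0, 0], [4.5, 0, 0, 0, 0, 0, 0]])

```text
time_s: 24.08
tool_pos: [0.6323, -0.1187, 0.075]
tool_rot: [-179.8, -0.0, 85.6]
force: [0.7, 0.5, 0.0]
grip_width: 0.045
```

```bash
python3 - <<'E'
from h import *
plan(D([0,-.041,.0495]),downR(85.76),4.5,step=.035)
c=snap('side')
cv2.imwrite('pics/s17.png',cv2.resize(c['img'][180:260,250:350],None,fx=6,fy=6,interpolation=3)[:,:,::-1])
E
```

```text
now [ 0.6323 -0.1187  0.075 ] [-1.7977e+02 -1.0000e-02  8.5580e+01] F [0.7 0.5 0. ] w 0.045 t 24.08
[[4.5, 0.04, 0.17, 1.95, -0.004, -0.0, -0.003]]
```

View pics/s17.png

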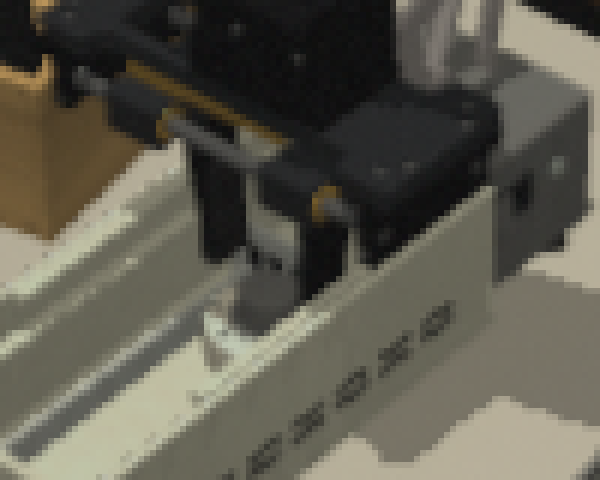

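>>> move_arm(steps=[[4.5, 0, 0.2, 1.1, 0, 0, 0], [4.5, 0, 0, 0.7, 0, 0, 0], [2, 0, 0, 0, 0, 0, 0], [2, 0, 0, 0, 0, 0, 0], [2, 0, 0, 0, 0, 0, 0]], force=40)

```text
time_s: 24.55
tool_pos: [0.6351, -0.1182, 0.0581]
tool_rot: [-179.9, -0.0, 85.6]
force: [0.1, 0.4, 0.8]
grip_width: 0.0324
```

>>> move_arm(steps=[[2, 0, 0, 0, 0, 0, 0], [2, 0, 0, 0, 0, 0, 0], [2, 0, 0, 0, 0, 0, 0]])

```text
time_s: 24.8
tool_pos: [0.6351, -0.1182, 0.0582]
tool_rot: [-179.9, -0.0, 85.6]
force: [0.0, 0.7, 1.2]
grip_width: 0.0266
```

>>> move_arm(steps=[[2, 0, 0, -1.5, 0, 0, 0], [2, 0, 0, -2.5, 0, 0, 0], [2, 0, 0, -2.5, 0, 0, 0], [2, 0, 0, -2.5, 0, 0, 0], [2, 0, 0, -2, 0, 0, 0]], force=45)

```text
time_s: 25.22
tool_pos: [0.6357, -0.1183, 0.1712]
tool_rot: [180.0, 0.0, 85.6]
force: [1.2, -0.0, -0.8]
grip_width: 0.0264
```

>>> move_arm(steps=[[2, 0, 0, 0, 0, 0, 0], [2, 0, 0, 0, 0, 0, 0]])

```text
time_s: 25.38
tool_pos: [0.636, -0.1184, 0.1701]
tool_rot: [179.9, 0.0, 85.6]
force: [-0.4, -0.3, -2.3]
grip_width: 0.0266
```

```bash
python3 - <<'E'
from h import *
st()
plan([.441,-.194,.155],downR(85.76),2,step=.022)
c=snap('side')
cv2.imwrite('pics/s18.png',cv2.resize(c['img'][120:300,220:420],None,fx=3.3,fy=3.3,interpolation=3)[:,:,::-1])
E
```

```text
{'time_s': np.float64(25.3833), 'qpos': array([ 33.8035,  23.9316, -33.1129,  88.3728,  13.5475,  71.6437,
        -5.7143]), 'tool_pos': array([ 0.636 , -0.1184,  0.1701]), 'tool_rot': array([1.799202e+02, 4.100000e-02, 8.560460e+01]), 'force': array([-0.4357, -0.2795, -2.2805]), 'grip_width': np.float64(0.0266)}
now [ 0.636  -0.1184  0.1701] [1.7992e+02 4.0000e-02 8.5600e+01] F [-0.4 -0.3 -2.3] w 0.0266 t 25.38
[[2, -0.9, -1.89, 0.09, 0.0, 0.0, -0.0], [2, -0.9, -1.89, 0.09, 0.0, 0.0, -0.0], [2, -0.9, -1.89, 0.09, 0.0, 0.0, -0.0], [2, -0.9, -1.88, 0.09, 0.0, 0.0, -0.0], [2, -0.91, -1.89, 0.09, 0.0, 0.0, -0.0]]
[[2, -0.9, -1.88, 0.09, 0.0, 0.0, -0.001], [2, -0.9, -1.89, 0.09, 0.0, 0.0, -0.0], [2, -0.9, -1.89, 0.09, 0.0, 0.0, -0.001], [2, -0.9, -1.88, 0.09, 0.001, 0.0, -0.0], [2, -0.91, -1.89, 0.08, 0.0, 0.001, -0.001]]
```

View pics/s18.png

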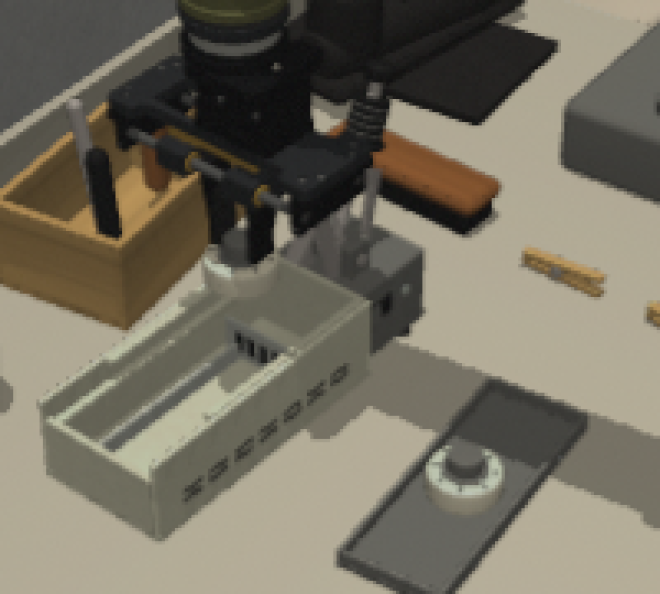

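The dryer is now empty. Carrying B to the -y slot of the tray.

>>> move_arm(steps=[[2, -0.5, -2, 0, 0, 0, 0], [2, -0.6, -2, 0, 0, 0, 0], [2, -0.8, -2, 0, 0, 0, 0], [2, -0.9, -2, 0, 0, 0, 0], [2, -1, -2, 0, 0, 0, 0]])

```text
time_s: 25.85
tool_pos: [0.5303, -0.1482, 0.1662]
tool_rot: [-179.7, -0.1, 85.6]
force: [0.4, -1.2, -0.8]
grip_width: 0.0261
```

>>> move_arm(steps=[[2, -1.2, -2, 0.5, 0, 0, 0], [2, -1.3, -2, 0.5, 0, 0, 0], [2, -1.3, -2, 0.5, 0, 0, 0], [2, -1.3, -2, 0.5, 0, 0, 0], [2, 0, -0.7, 0, 0, 0, 0]])

```text
time_s: 26.27
tool_pos: [0.4367, -0.1951, 0.1455]
tool_rot: [-179.5, -0.0, 85.3]
force: [-1.0, -1.1, -0.4]
grip_width: 0.0267
```

>>> move_arm(steps=[[2, 0, 0, 0, 0, 0, 0]])

```text
time_s: 26.35
tool_pos: [0.4388, -0.1931, 0.1466]
tool_rot: [-179.7, -0.0, 85.4]
force: [-0.7, -0.0, -0.5]
grip_width: 0.0264
```

```bash
python3 - <<'E'
from h import *
plan([.441,-.194,.0475],downR(85.76),2,step=.022)
c=snap('side')
cv2.imwrite('pics/s19.png',cv2.resize(c['img'][150:320,280:480],None,fx=3.5,fy=3.5,interpolation=3)[:,:,::-1])
E
```

```text
now [ 0.4388 -0.1931  0.1466] [-1.7965e+02 -5.0000e-02  8.5430e+01] F [-0.7 -0.  -0.5] w 0.0264 t 26.35
[[2, -0.02, 0.06, 1.86, -0.001, -0.0, -0.001], [2, -0.01, 0.05, 1.86, -0.001, -0.0, -0.001], [2, -0.02, 0.05, 1.86, -0.001, -0.0, -0.001], [2, -0.01, 0.05, 1.86, -0.002, -0.0, -0.001], [2, -0.02, 0.05, 1.87, -0.001, -0.001, -0.002]]
```

View pics/s19.png

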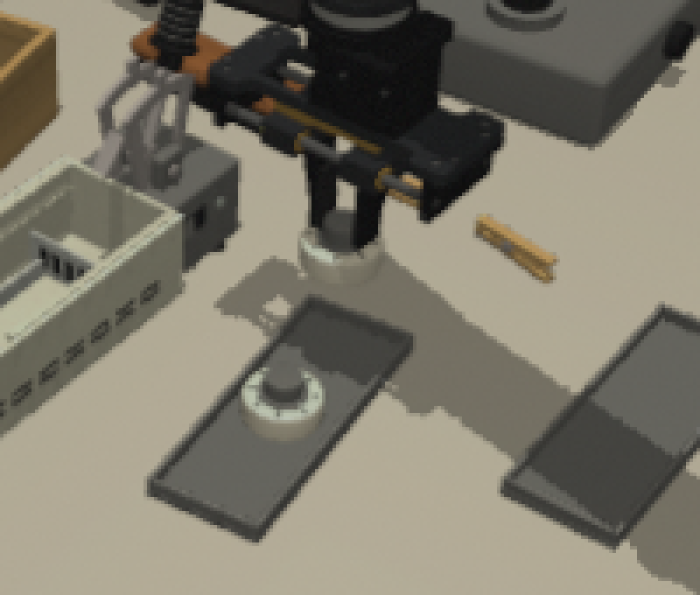

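>>> move_arm(steps=[[2, 0, 0.1, 2, 0, 0, 0], [2, 0, 0.1, 2, 0, 0, 0], [2, 0, 0, 2, 0, 0, 0], [2, 0, 0, 1.5, 0, 0, 0], [2, 0, 0, 0, 0, 0, 0]])

```text
time_s: 26.82
tool_pos: [0.4427, -0.1906, 0.0702]
tool_rot: [-179.6, -0.2, 85.7]
force: [-0.9, 0.9, -1.2]
grip_width: 0.0267
```

>>> move_arm(steps=[[2, 0, 0, 0, 0, 0, 0], [2, 0, 0, 0, 0, 0, 0]])

```text
time_s: 26.98
tool_pos: [0.4451, -0.1924, 0.074]
tool_rot: [-180.0, -0.0, 85.7]
force: [0.5, -0.4, -0.5]
grip_width: 0.0263
```

```bash
python3 - <<'E'
from h import *
plan([.441,-.194,.049],downR(85.76),2,step=.022)
c=snap('side')
cv2.imwrite('pics/s20.png',cv2.resize(c['img'][180:320,310:450],None,fx=4,fy=4,interpolation=3)[:,:,::-1])
E
```

```text
now [ 0.4451 -0.1924  0.074 ] [-1.7997e+02 -2.0000e-02  8.5680e+01] F [ 0.5 -0.4 -0.5] w 0.0263 t 26.98
[[2, -0.19, -0.39, 1.9, -0.0, -0.0, -0.001]]
```

View pics/s20.png

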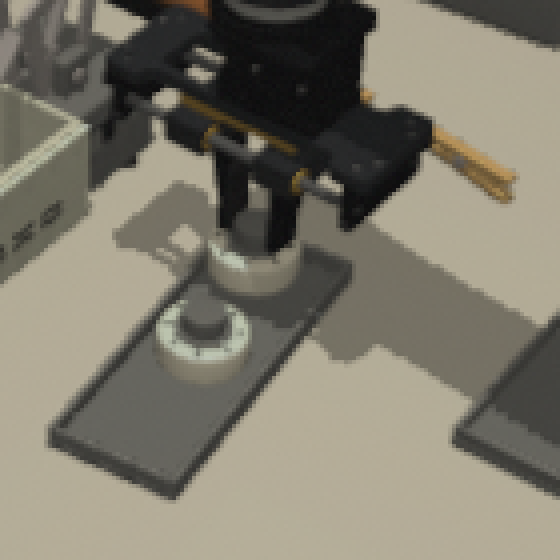

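>>> move_arm(steps=[[2, -0.2, -0.4, 0.6, 0, 0, 0], [2, 0, 0, 0.6, 0, 0, 0], [2, 0, 0, 0.3, 0, 0, 0], [2, 0, 0, 0, 0, 0, 0]])

```text
time_s: 27.37
tool_pos: [0.4388, -0.1944, 0.0574]
tool_rot: [-179.8, -0.0, 85.6]
force: [0.0, 0.7, -0.2]
grip_width: 0.0267
```

>>> move_arm(steps=[[2, 0, 0, 0.1, 0, 0, 0], [2, 0, 0, 0, 0, 0, 0], [2, 0, 0, 0, 0, 0, 0]])

```text
time_s: 27.62
tool_pos: [0.4397, -0.1946, 0.0573]
tool_rot: [-179.9, -0.0, 85.6]
force: [0.9, -0.0, -1.6]
grip_width: 0.0262
```

>>> move_arm(steps=[[2, 0, 0, 0.1, 0, 0, 0], [2, 0, 0, 0, 0, 0, 0], [2, 0, 0, 0, 0, 0, 0]])

```text
time_s: 27.87
tool_pos: [0.4396, -0.1945, 0.0562]
tool_rot: [-179.9, -0.0, 85.6]
force: [0.4, 0.0, -1.2]
grip_width: 0.0267
```

>>> move_arm(steps=[[2, 0, 0, 0.1, 0, 0, 0], [2, 0, 0, 0, 0, 0, 0], [2, 0, 0, 0, 0, 0, 0]])

```text
time_s: 28.12
tool_pos: [0.4396, -0.1945, 0.056]
tool_rot: [-179.9, 0.0, 85.6]
force: [-1.5, 1.4, 6.5]
grip_width: 0.0264
```

On the floor. Releasing and retreating upwards.

>>> move_arm(steps=[[2, 0, 0, -0.1, 0, 0, 0], [4.5, 0, 0, 0, 0, 0, 0], [4.5, 0, 0, 0, 0, 0, 0], [4.5, 0, 0, 0, 0, 0, 0], [4.5, 0, 0, 0, 0, 0, 0]])

```text
time_s: 28.53
tool_pos: [0.4396, -0.1946, 0.0562]
tool_rot: [-179.9, -0.0, 85.6]
force: [-0.5, -0.0, 0.2]
grip_width: 0.0423
```

>>> move_arm(steps=[[4.5, 0, 0, -2, 0, 0, 0], [4.5, 0, 0, -4, 0, 0, 0], [4.5, 0, 0, -4, 0, 0, 0], [4.5, 0, 0, -4, 0, 0, 0], [4.5, 0, 0, -4, 0, 0, 0]])

```text
time_s: 28.95
tool_pos: [0.4395, -0.1943, 0.2381]
tool_rot: [-179.9, -0.0, 85.6]
force: [0.4, -0.6, -0.1]
grip_width: 0.0451
```

>>> move_arm(steps=[[4.5, -4, -1, -2, 0, 0, 0], [4.5, -4, -1, 0, 0, 0, 0], [4.5, -4, -1, 0, 0, 0, 0], [4.5, -4, -1, 0, 0, 0, 0], [4.5, -4, -1, 0, 0, 0, 0]])

```text
time_s: 29.37
tool_pos: [0.375, -0.3884, 0.2547]
tool_rot: [-179.9, 0.0, 85.6]
force: [1.3, 0.4, 0.3]
grip_width: 0.045
```

>>> move_arm(steps=[[4.5, -3, -1, 0, 0, 0, 0], [4.5, 0, 0, 0, 0, 0, 0], [4.5, 0, 0, 0, 0, 0, 0]])

```text
time_s: 29.62
tool_pos: [0.3621, -0.4175, 0.2538]
tool_rot: [-179.9, -0.1, 85.3]
force: [0.3, 0.5, 0.1]
grip_width: 0.0448
```

```bash
python3 - <<'E'
from h import *
st()
snap('side','s21.png');snap('top','t21.png')
E
```

```text
{'time_s': np.float64(29.6167), 'qpos': array([ 63.5153,   7.4157, -18.7933,  95.9965,   2.4898,  77.1479,
        39.6495]), 'tool_pos': array([ 0.3621, -0.4175,  0.2538]), 'tool_rot': array([-1.798515e+02, -6.740000e-02,  8.534190e+01]), 'force': array([0.3446, 0.4669, 0.1478]), 'grip_width': np.float64(0.0448)}
```

View pics/s21.png

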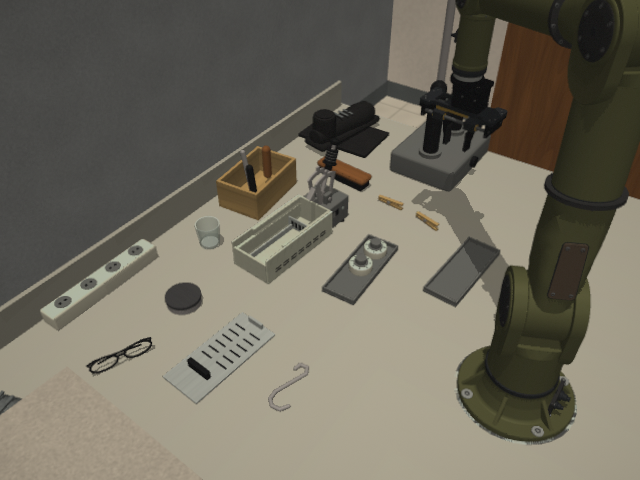

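View pics/t21.png

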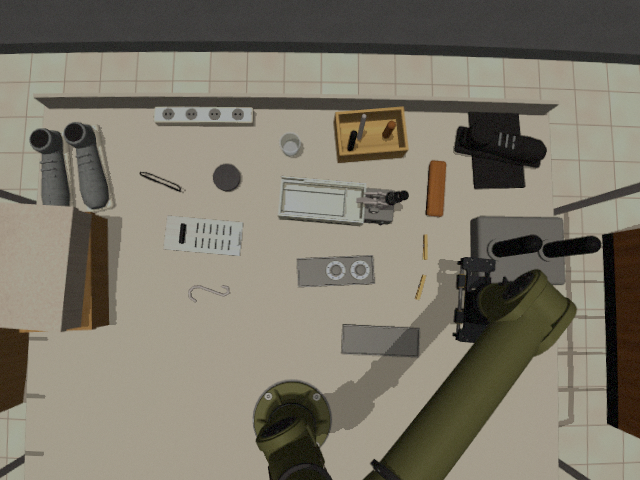

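```bash
python3 - <<'E'
import cv2,numpy as np
a=cv2.imread('pics/s21.png');z=cv2.imread('pics/t21.png');o=cv2.imread('pics/t0.png') if 0 else cv2.imread('pics/top0.png')
cv2.imwrite('pics/z1.png',np.hstack([cv2.resize(a[225:305,315:405],(400,356),interpolation=3),cv2.resize(a[140:230,290:380],(356,356),interpolation=3)]))
d=cv2.absdiff(z,o).max(2)
for n,(u,v,r) in dict(jar=(290,145,14),glasses=(162,182,26),peg1=(425,247,14),peg2=(420,287,15),hook=(210,292,24),brush=(436,188,30),tin=(227,177,18)).items():
    w=d[v-r:v+r,u-r:u+r];print(n,w.max(),(w>40).sum())
E
```

```text
jar 14 0
glasses 23 0
peg1 14 0
peg2 40 0
hook 16 0
brush 150 20
tin 16 0
```

View pics/z1.png

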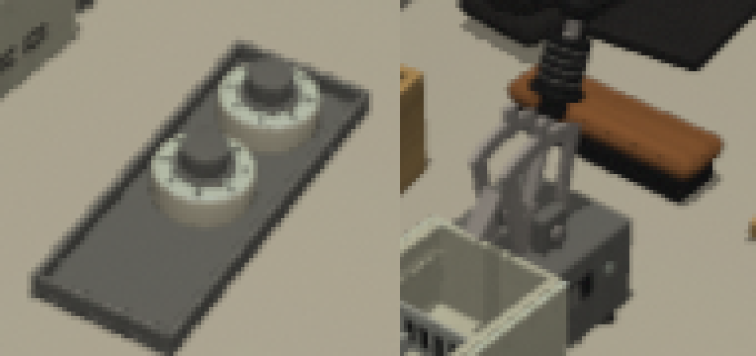

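```bash
python3 - <<'E'
from h import *
c=snap('top');s=snap('side')
th=.054;Rt=np.array([[np.cos(th),-np.sin(th)],[np.sin(th),np.cos(th)]])
g=c['img'].astype(int)
m=((g.min(2)>140)).astype(np.uint8);m[:, :298]=0;m[:,374:]=0;m[:257]=0;m[286:]=0
n,l,stt,ce=cv2.connectedComponentsWithStats(m)
for i in range(1,n):
    if stt[i,4]>30:
        p=onz(c,*ce[i],.026);print(stt[i],p,'tray',Rt.T@(p[:2]-[.435,-.1237]))
for q in (.55,.72): print(q,proj(s,lev(q,.152)),proj(c,lev(q,.152)))
cv2.imwrite('pics/k.png',np.hstack([cv2.resize(s['img'][140:180,310:350],(400,400),interpolation=3),cv2.resize(c['img'][180:220,380:420],(400,400),interpolation=3)])[:,:,::-1])
E
```

```text
[326 261  19  19 137] [ 0.43640683 -0.12290082  0.026     ] tray [0.00144792 0.00072208]
[351 261  18  18 131] [ 0.43809355 -0.19391002  0.026     ] tray [-0.00070046 -0.07027465]
0.55 [329.3661218  140.25061278] [396.20138319 193.34041224]
0.72 [335.51159656 138.78043382] [405.24637139 194.80656104]
```

View pics/k.png

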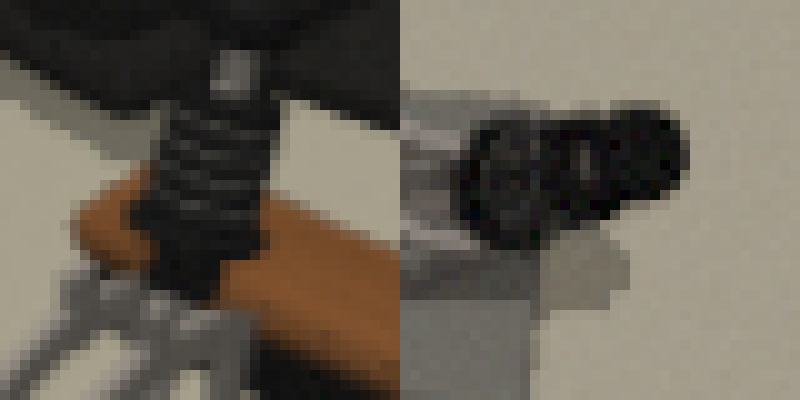

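```bash
python3 - <<'E'
from h import *
s=snap('side')
for r in (.073,.086,.091,.125,.138): print(r,proj(s,lev(.72,r)),'crop',(proj(s,lev(.72,r))-[310,140]+.5)*10)
E
```

```text
0.073 [327.84176732 168.38352357] crop [183.41767323 288.83523569]
0.086 [329.08206672 163.59637832] crop [195.82066721 240.96378317]
0.091 [329.56134349 161.74652713] crop [200.6134349  222.46527128]
0.125 [332.854037   149.03778786] crop [233.54036997  95.37787857]
0.138 [334.1287937  144.11762621] crop [246.28793701  46.17626213]
```

The knob pixel matches q = 0.72 and the sleeve and flange match the collar-down projection. Handing in.

```bash
python3 -c "
from h import *
print(job.sign_off())"
```

```text
the job is handed in; nothing more can be done
None
```

The job is done and handed in at about 30 s of the 208 s allowed. I lifted the collar, swung the lever through the gate to its released end and let the collar drop. Then I raised the lid end over the lip, slid it out about 198 mm, and laid it flat on the bare shelf with its grip bar up. This run had two pucks; both are now button up in the left-hand tray.

Last checks:
- **Lever and collar:** the knob's position in the picture matches the released end (0.72), and the collar's sleeve and flange sit where they should with the collar down.
- **Pucks:** they lie at the tray's centre and 70 mm from it along its length, within 2 mm of the mid-line. The dryer is empty and the lid is off.
- **Other things on the shelf:** comparing first and last pictures, the jar, glasses, both pegs, hook and tin show no change. The brush area showed a small difference (20 pixels). I put that down to the lever's knob now reaching into that part of the picture; the brush looks in place.
- **Puck moved during the run:** the second puck had shifted about 6 mm inside the dryer before I gripped it. I measured it again first, and the grip held.

No check failed.

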